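Load the analyser carousel, index it and close the cover

TASK

Run the samples on the bench analyser: fold its black cover right back to its stop, then stand the green standard cup in the green well of the carousel and each white sample cup on the bench in a white well of its own. Then turn the carousel counterclockwise (seen from above) to its stop, fold the cover down fully shut, and last of all move the blue probe from its park block into the port in the analyser's front deck, pushed fully home. Everything must end like that, and the glass flask and the brown bottle must be left standing where they are.

Things in the scene. Friction and masses are not known exactly. Their poses are not given: they have to be found in the camera images.
- analyser: pale grey analyser, fixed; origin on the table under the centre of its sample compartment, x away from the robot, y to its left, z up (yaw -0.2 to 0.25). Compartment 170 x 170 mm inside, open-topped, 10 mm walls to z = 80 mm. Front deck: top z = 60, x -159 to -95, y -95 to 95 mm. Housing 125 mm high at y = 125 to 255 mm (at x -159 to 151), then 90 mm high to y = 320 mm
- cover (a joint): angle of the black cover, rad: 0 = shut flat, grows as it folds up; stop at 1.833 (105 degrees, just past upright). Starts between 0 and 0.3. Stiff hinge: the cover stays where it is left; moving it takes 2 to 5 N at the bar
- cover_hinge (a point): middle of the cover's hinge line, at y = 105, z = 84 mm of the analyser; the line runs along the analyser's x. The frame is the cover's: shut, its axes are the analyser's and the cover lies towards its -y. Panel 196 (x) x 203 (y) x 8 mm
- cover_bar (a point): centre of the cover's orange bar: round, 12 mm in diameter, 84 mm long, parallel to the hinge, in the panel's plane, 240 mm from the hinge line, 37 mm beyond the panel's free edge, on two 8 mm wide arms 38 mm either side of this point. A finger fits between bar and panel; the bar can turn between the pads while the gripper keeps pointing down
- carousel (a joint): angle of the carousel, rad, counterclockwise seen from above; starts between 0 and 0.25, turns until its stop at 1.571; stays where it is left (about 0.12 N m of friction)
- fin_top (a point): centre of the top of the orange fin in the middle of the carousel: a plate 32 mm long (this frame's x) and 10 mm thick (its y), 52 mm tall above the disc, top 74 mm above the table; the frame turns with the carousel. Pinch its top 18 mm and twist; the fingertips then clear the cups in the wells
- well_green (a point): centre of the green well (green disc) on the carousel's disc, 22 mm above the table, 50 mm from the carousel's axis; wells are 90 degrees apart. Four steel pins 4 mm in diameter, 18 mm tall, stand 24 mm from the centre, 40 degrees either side of the radial line, inward and outward (put the fingers along the tangent). A cup in its well has its origin within 4 mm of this point
- well_1 (a point): a white well, as the green one
- well_2 (a point): a white well, as the green one
- well_3 (a point): a white well, as the green one
- standard: green standard cup, 40 mm diameter, 28 mm tall, about 50 g; origin at the centre of its underside, z up
- sample_a: white sample cup with a grey band, 40 mm diameter, 28 mm tall, about 50 g; origin at the centre of its underside, z up. Two or three of the sample cups are there
- sample_b: white sample cup with a grey band, 40 mm diameter, 28 mm tall, about 50 g; origin at the centre of its underside, z up. Two or three of the sample cups are there
- sample_c: white sample cup with a grey band, 40 mm diameter, 28 mm tall, about 50 g; origin at the centre of its underside, z up. Two or three of the sample cups are there
- park: grey park block, fixed, 60 x 60 x 45 mm, origin under its centre; in its top a 10 mm hole, 37 mm deep, where the probe starts
- probe: blue probe, upright in the park block: a steel pin 6 mm in diameter, 30 mm long, tapered tip down, under a round handle 18 mm in diameter, 50 mm tall, whose flat underside rests on the block or deck. Origin at the pin's tip, z up along the handle (handle z = 30 to 80 mm). 50 g
- probe_tip (a point): tip of the probe's pin (the probe's origin)
- port (a point): centre of the mouth of the port, flush in the top of the front deck, 60 mm above the table, marked by a blue ring: a round hole 10 mm in diameter, 42 mm deep. With the probe home its tip is 30 mm below this point
- flask: conical glass flask, 76 mm wide, 102 mm tall, origin under its centre; leave alone
- bottle: brown glass jar with a blue cap, 44 mm wide, 85 mm tall, origin under its centre; leave alone
Mind the look-alikes: they are no part of the job. Leave any purple look-alike of the sample_c alone. There is more than one size of the probe; the one meant has the size given above.

How it is judged:
By the outcome, as a careful person would: the job done as asked, in the order asked, and still so for the second after the job is handed in, with the robot touching nothing.
Of sample_a, sample_b, sample_c only 2 to 3 are there at a start; the rules pass over those that are not, and their reading is None.
At some moment in a run one of standard, sample_a, sample_b, sample_c may be knocked a few centimetres aside while the robot is not near it.
It also fails if it takes over 208 s, if anything falls off the work surface, if the arm or the gripper's body presses on something with over 40 N, if the wrist force passes 120 N, or if a joint passes its speed limit or range.

ROBOT

A 6-joint arm with a two-finger parallel gripper is mounted at the origin on the work surface. World frame = base frame: x ahead of the robot, y to its left, z up, the work surface at z = 0. Lengths are in mm, angles in rad, forces in N, time in s.
With the tool pointing down it reaches from about 250 to 775 mm from the base axis. Payload 8.9 kg.
Tool frame: the origin (TCP) lies between the finger pads; the fingertips stand finger_overhang ahead of it and the grasp point (between the pads) lies 11 mm behind it (finger_overhang is the distance from the TCP to the fingertips, in mm); z points along the fingers, y is the line along which they close (so a half turn about z gives the same grasp; the last joint's range is limited). The gripper opens to 85 mm and grips with 20 to 120 N. Pads are 22 mm wide; open, the fingers measure 114 mm over their backs; the gripper's body (76 mm by 85 mm) begins 54 mm behind the grasp point. The pads swing forward as they close: fully open they stand 13 mm farther back than shut.
Start: joints at [1.084, 0.291, -0.153, 1.127, 0, 1.431], TCP at [178.93, 493.566, 239.305] pointing down, gripper open.
Joint ranges: [-2.52, 2.52], [-0.91, 1.74], [-1.3, 1.37], [-1.96, 2.02], [-1.52, 1.47], [-3.14, 3.14]. Speed limits (rad/s): [2.22, 2.22, 2.79, 3.14, 3.14, 3.14].

INTERFACE

Orientations are given as [roll, pitch, yaw] about the fixed x, y, z axes, in that order (R = Rz(yaw) Ry(pitch) Rx(roll)).
In Python, from plant import state, read_camera, job_done, spot_in, finger_overhang gives the robot as it stands. The module is installed in compiled form; this text tells all that it offers.
- The arm moves only by the tool step_arm, never from a script. Its argument "steps" is a list of rows, each a list of 2 entries, a list of its own where there are three numbers: the shift along the tool's x, y, z each as a share of 750 mm, from -1 to 1, then the turn, a rotation vector about the tool's x, y, z each as a share of 60 degrees, from -1 to 1. A call has 1 to 20 rows; each row is the pose to reach, as a shift and turn from the pose commanded when the call began, along the tool's axes at that moment; what a row does not reach only later rows make up. A row lasts 1/8 s, in which the tool goes at most 62.5 mm and 10.7 degrees, less where a joint would pass 70% of its speed; a pose out of reach is approached as far as the arm can. A call with a number of a shift or a turn outside -1 to 1 is refused whole. A call with a gripper value outside its range is refused whole. "jaw" is the opening, from 0 (shut) to 1 (fully open), set as the call begins (left out, the last holds). The fingers move at their own pace and stop on an object; "force" is the grip in N (left out, the last holds). Time passes only in rows, so rows that repeat a pose let the fingers close. It gives the time, the measured TCP pose, the force, the opening and the grip force at its end, in the units of the state.
- state(): the state, without advancing time (a new reading comes with each control period).
- read_camera(name): name is "side" or "top"; returns a dict with "frame" (420x560x3 uint8, red, green, blue), "fx", "fy", "cx", "cy" (pixels), "k1" (the pictures are not rectified: a ray, as slopes to the right and down, at radius r is drawn at 1 + k1 r^2 times it, then the intrinsics apply), "origin" and "orientation" of the camera in the world. Camera axes: x right, y down, z forward; pixel columns grow to the right and rows downward; lengths in mm; the calibration is good to about 2 mm. A picture is of the moment at which its call begins. There is no depth.
- job_done(): hands the job in; it is judged then, once.
Trained networks look in the newest picture that a camera, given by its name, has taken for a name from the list of things; names that differ only in an ending like _2 or _b are one class to them, and where a whole thing is asked for, a point or a joint stands for the part that bears it (a point fixed in the world has none). Each returns a list of dicts, best first, with "conf" (0 to 1); they miss things now and then, are a little off and sometimes report something else, mostly with a low value. They report only what shows in the picture. A call takes as long as a camera call. They do not tell look-alikes from the thing itself.
- spot_in(target, camera): "box" ([left, top, width, height] in pixels, round what is visible of it).
The state is a dict: "t": time; "joint_pos": joint angles; "qvel": joint speeds; "tau": joint torques, N m; "tool_pos": TCP position; "ee_rot": TCP orientation; "force": force on the tool from outside, world axes, zero at the start; "moment": the same for the moment, N m; "grip_width": finger opening in mm; "grip_force": force on a finger pad.
Only numpy, scipy, OpenCV 4.12 (cv2) and the standard library are available. Lean on these libraries where they do the work, as an engineer would, in place of code of your own. Each camera call takes 0.05 s, during which the arm holds its last target. There are 200 camera calls.

## Working session

There is one attempt and no reset: what is moved stays moved. The work goes in short steps, Python scripts to look and compute and a tool call to move; the robot and the scene stay as the last step left them, time stands still between calls to the robot, and variables do not carry over. Pictures are saved under pics/ and viewed, at most 14 in all, crops included, and the job is handed in when it is done.

Besides the shell and the picture viewer there is one more tool, called in YAML: its name, and indented under it one key for each argument. step_arm: Moves the arm, as the interface text tells. Shift numbers are shares of 750 mm and turn numbers shares of 60 degrees, none past 1 either way. Its arguments: {"type":"object","properties":{"steps":{"type":"array","items":{"type":"array"}},"jaw":{"type":"number"},"force":{"type":"number"}},"required":["steps"]}

```bash
ls; mkdir -p pics; cat > a.py <<'E'
from plant import *
import cv2
print(state(), finger_overhang if not callable(finger_overhang) else finger_overhang())
ims=[]
for c in ("top","side"):
    r=read_camera(c); print(c,{k:v for k,v in r.items() if k!='frame'})
    cv2.imwrite(f"pics/{c}0.png",cv2.resize(r["frame"][:,:,::-1],(784,588),interpolation=cv2.INTER_CUBIC))
    for n in ("standard","sample_a","probe","park","port","fin_top","cover_bar","well_green","well_1","analyser","flask","bottle","cover_hinge"):
        try: print(n,[(d["box"],round(d["conf"],2)) for d in spot_in(n,c)])
        except Exception as e: print(n,e)
E
python3 a.py
```

```text
pics
{'t': 0.0, 'joint_pos': array([ 1.08371086e+00,  2.91259589e-01, -1.54155400e-01,  1.12672931e+00,
        1.26413836e-05,  1.43148537e+00]), 'qvel': array([-1.99941755e-05,  1.77147740e-04, -1.30190143e-04,  1.20883514e-03,
       -3.45727073e-04, -8.61739493e-04]), 'tau': array([-4.88797832e-04, -5.37142968e+01,  3.31374907e+01,  1.59076840e-02,
       -2.00848353e-04, -3.46338493e-05]), 'tool_pos': array([178.70618135, 493.16451021, 238.7322189 ]), 'ee_rot': array([-3.14025949e+00, -1.99699917e-04,  2.79381801e+00]), 'force': array([-1.00085706,  0.59600152,  0.4481883 ]), 'moment': array([ 0.01887265, -0.01311607,  0.05226362]), 'grip_force': 0.0, 'grip_width': 85.95727361597076} 8.0
top {'fx': 500.0986362237527, 'fy': 500.0986362237527, 'cx': 278.74059452723793, 'cy': 213.60822613383425, 'k1': -0.006812186895838602, 'origin': array([ 196.74735253, -104.71166451, 1361.30843392]), 'orientation': array([-2.9115225 , -0.00365993, -1.59762409])}
standard [([303.8, 244.1, 18.3, 17.2], 0.63)]
sample_a [([353.6, 211.3, 17.0, 16.4], 0.54), ([344.7, 250.7, 18.2, 15.0], 0.47), ([314.1
[... 1075 characters left out ...]
0, 205.1, 17.3, 41.9], 0.72), ([335.3, 215.9, 13.9, 22.2], 0.66), ([170.1, 65.3, 163.2, 135.7], 0.62)]
park [([319.3, 222.5, 42.5, 44.2], 0.59), ([261.9, 146.4, 44.8, 21.8], 0.17)]
port [([171.9, 64.0, 159.0, 139.5], 0.79)]
fin_top [([168.3, 65.4, 160.9, 136.3], 0.71), ([257.3, 148.3, 47.8, 18.0], 0.48)]
cover_bar [([217.1, 101.3, 112.4, 59.8], 0.57)]
well_green [([262.3, 145.5, 40.6, 22.2], 0.72)]
well_1 [([264.2, 148.2, 39.2, 16.8], 0.54)]
analyser [([167.7, 64.8, 165.3, 138.0], 0.67)]
flask [([417.0, 231.9, 39.8, 59.2], 0.63)]
bottle [([415.7, 292.6, 38.6, 46.4], 0.72)]
cover_hinge [([215.4, 99.5, 115.1, 63.5], 0.62), ([273.4, 309.7, 20.9, 21.2], 0.57), ([297.4, 255.8, 25.7, 22.6], 0.26)]
```

View pics/top0.png

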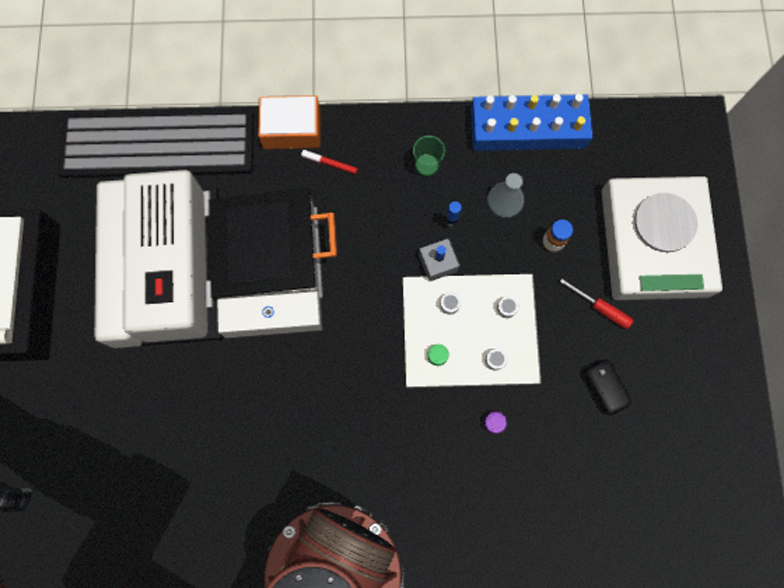

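View pics/side0.png

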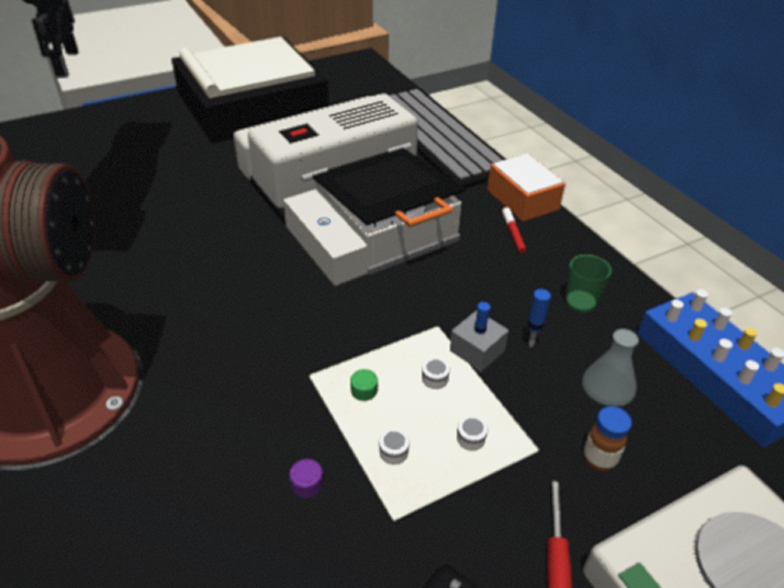

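The top view shows the analyser's port ring at (268,312), the bar at (325,235), three white cups at (450,303), (508,306) and (496,358), the green cup at (438,355), and the parked probe at (440,252). The purple cup and the free-standing blue probe at (454,212) are decoys. The side view agrees. Next I'll refine these positions with zoomed crops.

```bash
cat > h.py <<'E'
from plant import *
import cv2, numpy as np
from scipy.spatial.transform import Rotation as Ro
from scipy.optimize import least_squares
class Cam:
    def __init__(s,n):
        s.r=read_camera(n); s.im=s.r["frame"]; s.o=s.r["origin"]; s.R=Ro.from_euler("xyz",s.r["orientation"]).as_matrix()
        s.K=np.array([[s.r["fx"],0,s.r["cx"]],[0,s.r["fy"],s.r["cy"]],[0,0,1]]); s.k1=s.r["k1"]
    def proj(s,P):
        p=(np.atleast_2d(P)-s.o)@s.R; m=p[:,:2]/p[:,2:]; m=m*(1+s.k1*(m**2).sum(1,keepdims=True))
        return m*[s.r["fx"],s.r["fy"]]+[s.r["cx"],s.r["cy"]]
    def ray(s,uv):
        d=(np.asarray(uv,float)-[s.r["cx"],s.r["cy"]])/[s.r["fx"],s.r["fy"]]; m=d.copy()
        for _ in range(5): m=d/(1+s.k1*(m**2).sum())
        return s.R@np.append(m,1)
    def onz(s,uv,z):
        d=s.ray(uv); return s.o+d*(z-s.o[2])/d[2]
def tri(c1,u1,c2,u2):
    f=lambda P:np.r_[c1.proj(P)[0]-u1,c2.proj(P)[0]-u2]
    r=least_squares(f,c1.onz(u1,50)); return r.x,np.abs(r.fun).max()
def go(x,y,z,yaw=None):
    "row numbers for a straight move to world TCP pose, tool down"
    s=state(); R=Ro.from_euler("xyz",s["ee_rot"])
    d=R.inv().apply(np.array([x,y,z])-s["tool_pos"])/750
    t=np.zeros(3)
    if yaw is not None:
        t=(R.inv()*Ro.from_euler("xyz",[np.pi,0,yaw])).as_rotvec()/np.radians(60)
    print(np.round(d,4).tolist(),np.round(t,4).tolist())
E
cat > b.py <<'E'
from h import *
T,S=Cam("top"),Cam("side")
def blob(c,box,f):
    l,t,w,h=[int(v) for v in box]; l-=3;t-=3;w+=6;h+=6
    p=c.im[t:t+h,l:l+w].astype(int); m=f(p[...,0],p[...,1],p[...,2]); y,x=np.nonzero(m); return np.array([x.mean()+l,y.mean()+t]),m.sum()
g=lambda r,gg,b:(gg>r+40)&(gg>b+30)
u,n=blob(T,[303,244,18,17],g);v,k=blob(S,[250,263,21,23],g);print("green",u,n,v,k,T.onz(u,20),S.onz(v,18),tri(T,u,S,v))
for a,b in (((353.6,211.3,17,16.4),(324.6,297.3,26,28)),((344.7,250.7,18,15),(272.4-3,307.6,24,24)),((314,210,16,17),(301,258,20,19))):
    A=[a[0]+a[2]/2,a[1]+a[3]/2];B=[b[0]+b[2]/2,b[1]+b[3]/2];print("s",T.onz(A,20),S.onz(B,16),tri(T,A,S,B))
bl=lambda r,gg,b:(b>r+50)&(b>gg+40)
u,n=blob(T,[311,174,7,15],bl);v,k=blob(S,[335,216,14,22],bl);print("probe",u,n,v,k,tri(T,u,S,v))
u,n=blob(T,[186,217,11,11],bl);v,k=blob(S,[226,153,10,10],bl);print("port",u,n,v,k,T.onz(u,60),S.onz(v,60),tri(T,u,S,v))
cv2.imwrite("pics/t1.png",cv2.resize(T.im[115:255,62:252,::-1],None,fx=4,fy=4,interpolation=cv2.INTER_CUBIC))
cv2.imwrite("pics/s1.png",cv2.resize(S.im[60:205,165:335,::-1],None,fx=4,fy=4,interpolation=cv2.INTER_CUBIC))
E
python3 b.py
```

```text
green [312.76836158 252.79661017] 177 [259.5152439 273.5945122] 328 [ 399.40032146 -207.17069241   20.        ] [ 397.11257464 -207.74348866   18.        ] (array([ 398.37195185, -206.99876109,   16.85852726]), np.float64(0.5533227970663006))
s [ 488.08010227 -346.70845643   20.        ] [ 486.60538897 -354.3294641    16.        ] (array([ 491.04444049, -349.13399699,    6.72762145]), np.float64(0.02895698433056282))
s [ 381.77725509 -317.08053487   20.        ] [ 384.75405697 -322.23009102   16.        ] (array([ 385.31109727, -319.17545845,   11.23353822]), np.float64(0.8562024043856127))
s [ 493.76528802 -236.57500676   20.        ] [ 497.56308024 -239.78581382   16.        ] (array([ 497.41984495, -237.9660071 ,   13.67667057]), np.float64(0.8028929180337343))
probe [314.93617021 178.89361702] 47 [344.4296875 223.4375   ] 128 (array([ 587.54998612, -216.08518223,   80.35230103]), np.float64(0.6578076404975661))
port [190.92 222.68] 25 [230.75 158.  ] 4 [482.59175644 116.54621319  60.        ] [481.65376456 116.0325315   60.        ] (array([482.30233232, 116.73374854,  59.42898558]), np.float64(0.15324815193042696))
```

View pics/t1.png

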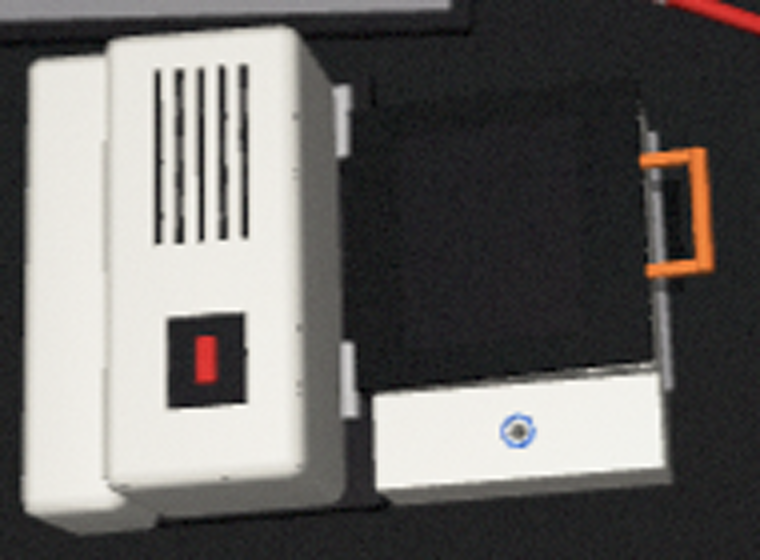

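View pics/s1.png

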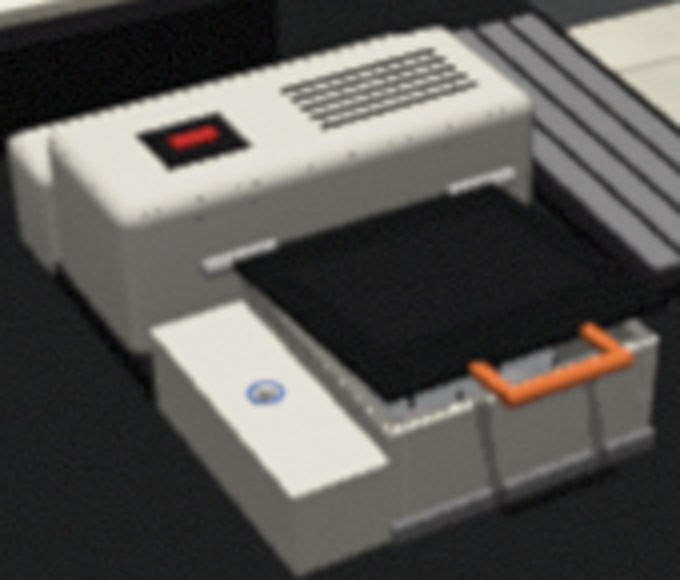

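The crops give clean deck corners, the port ring and the bar ends. In the top crop those are the deck at (374,394)–(667,468) and the bar at x≈703. In the side crop, the bar runs from (508,400) to (628,356). Next I'll fit the analyser pose and cover angle.

```bash
cat > fit.py <<'E'
from h import *
T,S=Cam("top"),Cam("side")
px=lambda p,o:(np.array(p,float)+.5)/4-.5+o
D=[(-159,95,60),(-159,-95,60),(-95,-95,60),(-95,95,60)]
t=[(376,488),(667,468),(661,372),(374,394)]; s=[(153,332),(295,497),(388,462),(243,302)]
W=[(95,-95,80),(-95,-95,80)]; sw=[(656,340),(388,432)]
bt=[(706,270),(698,152)]; bs=[(508,398),(626,355)]
OT=np.array([62,115]);OS=np.array([165,60])
def bar(th,e): return (e,105-240*np.cos(th),84+240*np.sin(th))
def f(q,full=False):
    x,y,a,th,dx,dy=q
    R=Ro.from_euler("z",a); w=lambda P:R.apply(np.atleast_2d(P))+[x,y,0]
    B=[bar(th,-40),bar(th,40)]
    r1=T.proj(w(D+B))-px(t+bt,OT); r2=S.proj(w(D+W+B)+[dx,dy,0])-px(s+sw+bs,OS)
    return np.r_[r1.ravel(),r2.ravel(),np.array([dx,dy])/3]
r=least_squares(f,[600,120,0.05,0.1,0,0],loss="soft_l1"); print(r.x.round(4)); print(f(r.x).round(1))
x,y,a=r.x[:3];R=Ro.from_euler("z",a)
for th in (r.x[3],.5,1,1.5,1.833): print(th,(R.apply(bar(th,0))+[x,y,0]).round(1))
E
python3 fit.py
```

```text
[ 6.103676e+02  1.217620e+02  5.180000e-02  1.134000e-01 -1.065800e+00
  6.387000e-01]
[ 0.3  0.2 -0.6 -0.3 -0.4  0.4  0.3  0.2 -0.  -0.4  0.2  0.2 -0.5 -0.6
 -0.7  0.1  0.5  0.  -0.1 -0.2  0.9 -0.2  0.4  0.7  0.1 -0.2 -0.1  0.2
 -0.4  0.2]
0.1133527514027151 [617.3 -11.5 111.1]
0.5 [615.8  16.3 199.1]
1 [611.6  97.1 286. ]
1.5 [605.8 209.7 323.4]
1.833 [601.7 288.7 315.8]
```

```bash
python3 -c "
from h import *
go(617.3,-11.5,190,np.pi+.0518)
go(617.3,-11.5,100,np.pi+.0518)"
```

```text
[-0.779, -0.4339, 0.0658] [-0.0, 0.0, -0.3816]
[-0.779, -0.4339, 0.1858] [-0.0, 0.0, -0.3816]
```

step_arm:
  steps:
    - [[-0.779, -0.4339, 0.0658], [0, 0, -0.3816]]
    - [[-0.779, -0.4339, 0.0658], [0, 0, -0.3816]]
    - [[-0.779, -0.4339, 0.0658], [0, 0, -0.3816]]
    - [[-0.779, -0.4339, 0.0658], [0, 0, -0.3816]]
    - [[-0.779, -0.4339, 0.0658], [0, 0, -0.3816]]
    - [[-0.779, -0.4339, 0.0658], [0, 0, -0.3816]]
    - [[-0.779, -0.4339, 0.0658], [0, 0, -0.3816]]
    - [[-0.779, -0.4339, 0.0658], [0, 0, -0.3816]]
    - [[-0.779, -0.4339, 0.0658], [0, 0, -0.3816]]
    - [[-0.779, -0.4339, 0.0658], [0, 0, -0.3816]]
    - [[-0.779, -0.4339, 0.0658], [0, 0, -0.3816]]
    - [[-0.779, -0.4339, 0.0658], [0, 0, -0.3816]]
    - [[-0.779, -0.4339, 0.0658], [0, 0, -0.3816]]
    - [[-0.779, -0.4339, 0.0658], [0, 0, -0.3816]]
    - [[-0.779, -0.4339, 0.0658], [0, 0, -0.3816]]
  jaw: 0.28

```text
t: 3.48
tool_pos: [616.9, -10.5, 190.4]
ee_rot: [-3.142, 0.0, -3.088]
force: [0.1, 0.1, -0.3]
grip_width: 23.6
grip_force: 0.0
```

```bash
python3 -c "
from h import *
go(617.3,-11.5,100,np.pi+.0518)"
```

```text
[-0.0004, -0.0014, 0.1206] [-0.0, 0.0004, 0.0014]
```

step_arm:
  steps:
    - [[0, -0.0014, 0.07], [0, 0, 0]]
    - [[0, -0.0014, 0.1206], [0, 0, 0]]
    - [[0, -0.0014, 0.1206], [0, 0, 0]]
    - [[0, -0.0014, 0.1206], [0, 0, 0]]

```text
t: 3.98
tool_pos: [618.2, -12.3, 101.3]
ee_rot: [-3.141, 0.002, -3.089]
force: [0.5, -0.3, 0.2]
grip_width: 23.9
grip_force: 0.0
```

step_arm:
  steps:
    - [[0, 0, 0], [0, 0, 0]]
    - [[0, 0, 0], [0, 0, 0]]
    - [[0, 0, 0], [0, 0, 0]]
    - [[0, 0, 0], [0, 0, 0]]
    - [[0, 0, 0], [0, 0, 0]]
  jaw: 0
  force: 25

```text
t: 4.6
tool_pos: [618.6, -11.4, 101.4]
ee_rot: [3.14, 0.003, -3.089]
force: [0.9, 5.5, 0.9]
grip_width: 11.2
grip_force: 26.0
```

```bash
cat > arc.py <<'E'
from h import *
import sys
# rows along the cover arc from angle t0 to t1, relative to now
t0,t1,n=float(sys.argv[1]),float(sys.argv[2]),int(sys.argv[3])
s=state(); R=Ro.from_euler("xyz",s["ee_rot"]); A=Ro.from_euler("z",.0518)
for t in np.linspace(t0,t1,n+1)[1:]:
    d=A.apply([0,-240*(np.cos(t)-np.cos(t0)),240*(np.sin(t)-np.sin(t0))])
    print((R.inv().apply(d)/750).round(3).tolist(),end=" ")
E
python3 arc.py .113 1.84 18
```

```text
[-0.0, 0.005, -0.03] [-0.0, 0.013, -0.06] [-0.0, 0.023, -0.089] [-0.0, 0.037, -0.116] [-0.001, 0.053, -0.143] [-0.001, 0.071, -0.167] [-0.001, 0.092, -0.19] [-0.001, 0.115, -0.21] [-0.001, 0.139, -0.229] [-0.001, 0.165, -0.245] [-0.001, 0.193, -0.258] [-0.001, 0.222, -0.269] [-0.001, 0.252, -0.276] [-0.001, 0.282, -0.281] [-0.001, 0.312, -0.283] [-0.001, 0.343, -0.282] [-0.001, 0.374, -0.279] [-0.001, 0.404, -0.272]
```

step_arm:
  steps:
    - [[0, 0.005, -0.03], [0, 0, 0]]
    - [[0, 0.013, -0.06], [0, 0, 0]]
    - [[0, 0.023, -0.089], [0, 0, 0]]
    - [[0, 0.037, -0.116], [0, 0, 0]]
    - [[-0.001, 0.053, -0.143], [0, 0, 0]]
    - [[-0.001, 0.071, -0.167], [0, 0, 0]]
    - [[-0.001, 0.092, -0.19], [0, 0, 0]]
    - [[-0.001, 0.115, -0.21], [0, 0, 0]]
    - [[-0.001, 0.139, -0.229], [0, 0, 0]]
    - [[-0.001, 0.165, -0.245], [0, 0, 0]]
    - [[-0.001, 0.193, -0.258], [0, 0, 0]]
    - [[-0.001, 0.222, -0.269], [0, 0, 0]]
    - [[-0.001, 0.252, -0.276], [0, 0, 0]]
    - [[-0.001, 0.282, -0.281], [0, 0, 0]]
    - [[-0.001, 0.312, -0.283], [0, 0, 0]]
    - [[-0.001, 0.343, -0.282], [0, 0, 0]]
    - [[-0.001, 0.374, -0.279], [0, 0, 0]]
    - [[-0.001, 0.404, -0.272], [0, 0, 0]]
    - [[-0.001, 0.404, -0.272], [0, 0, 0]]

```text
t: 6.98
tool_pos: [602.4, 289.2, 306.5]
ee_rot: [-3.138, 0.003, -3.09]
force: [-5.5, -8.3, 13.8]
grip_width: 10.9
grip_force: 28.2
```

step_arm:
  steps:
    - [[0, 0.006, 0.002], [0, 0, 0]]
    - [[0, 0.006, 0.002], [0, 0, 0]]
    - [[0, 0.006, 0.002], [0, 0, 0]]

```text
t: 7.35
tool_pos: [602.5, 289.6, 306.4]
ee_rot: [-3.134, 0.004, -3.093]
force: [-7.9, -25.7, 22.3]
grip_width: 10.9
grip_force: 29.5
```

step_arm:
  steps:
    - [[0, 0.001, 0], [0, 0, 0]]
    - [[0, 0.001, 0], [0, 0, 0]]
    - [[0, 0.001, 0], [0, 0, 0]]
    - [[0, 0.001, -0.03], [0, 0, 0]]
    - [[0, 0.001, -0.09], [0, 0, 0]]
    - [[0, -0.05, -0.11], [0, 0, 0]]
    - [[0, -0.13, -0.11], [0, 0, 0]]
    - [[0, -0.21, -0.11], [0, 0, 0]]
    - [[0, -0.29, -0.11], [0, 0, 0]]
    - [[0, -0.37, -0.11], [0, 0, 0]]
    - [[0, -0.45, -0.11], [0, 0, 0]]
    - [[0, -0.53, -0.11], [0, 0, 0]]
    - [[0, -0.61, -0.11], [0, 0, 0]]
    - [[0, -0.61, -0.11], [0, 0, 0]]
  jaw: 0.35

```text
t: 9.1
tool_pos: [625.7, -166.4, 383.3]
ee_rot: [-3.141, -0.001, -3.094]
force: [0.1, 0.4, -0.4]
grip_width: 29.9
grip_force: 0.0
```

```bash
cat > c.py <<'E'
from h import *
T,S=Cam("top"),Cam("side")
for c,C in (("top",T),("side",S)):
    for n in ("standard","sample_a","well_green","well_1","fin_top","cover_bar"):
        print(c,n,[(d["box"],round(d["conf"],2)) for d in spot_in(n,c) if d["conf"]>.35])
cv2.imwrite("pics/t2.png",cv2.resize(T.im[130:270,120:310,::-1],None,fx=4,fy=4,interpolation=cv2.INTER_CUBIC))
cv2.imwrite("pics/s2.png",cv2.resize(S.im[80:210,190:365,::-1],None,fx=4,fy=4,interpolation=cv2.INTER_CUBIC))
np.save("t2.npy",T.im);np.save("s2.npy",S.im)
E
python3 c.py
```

```text
top standard [([304.9, 247.1, 12.9, 15.7], 0.48), ([91.8, 116.7, 58.1, 79.5], 0.37)]
top sample_a [([345.3, 247.3, 17.6, 20.2], 0.77), ([355.1, 212.0, 16.9, 16.2], 0.62), ([315.6, 208.4, 12.0, 19.4], 0.53), ([347.8, 290.9, 12.8, 15.0], 0.49)]
top well_green [([161.7, 156.9, 32.1, 50.1], 0.65)]
top well_1 [([163.7, 155.9, 28.5, 47.6], 0.56)]
top fin_top [([164.9, 156.2, 26.6, 48.5], 0.83)]
top cover_bar [([93.0, 114.3, 56.5, 80.4], 0.62)]
side standard [([249.2, 263.8, 22.7, 23.4], 0.79)]
side sample_a [([327.0, 294.4, 23.4, 26.5], 0.94), ([298.0, 256.5, 25.7, 20.8], 0.79), ([270.1, 311.6, 21.5, 19.0], 0.72), ([206.6, 329.3, 24.2, 25.4], 0.71), ([417.5, 293.6, 36.7, 45.7], 0.68)]
side well_green [([250.4, 132.3, 53.7, 33.0], 0.61)]
side well_1 [([250.2, 135.9, 57.5, 33.3], 0.68)]
side fin_top [([245.4, 138.5, 57.7, 30.1], 0.77)]
side cover_bar [([209.7, 9.6, 82.5, 118.6], 0.78)]
```

View pics/t2.png

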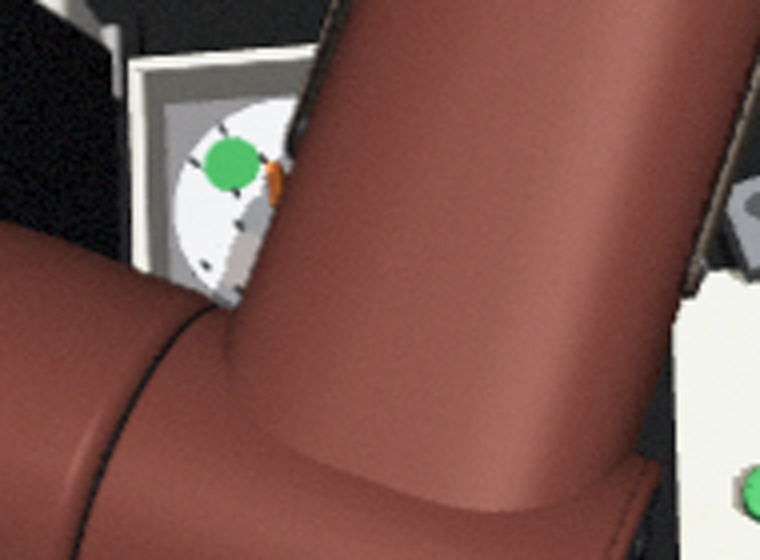

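View pics/s2.png

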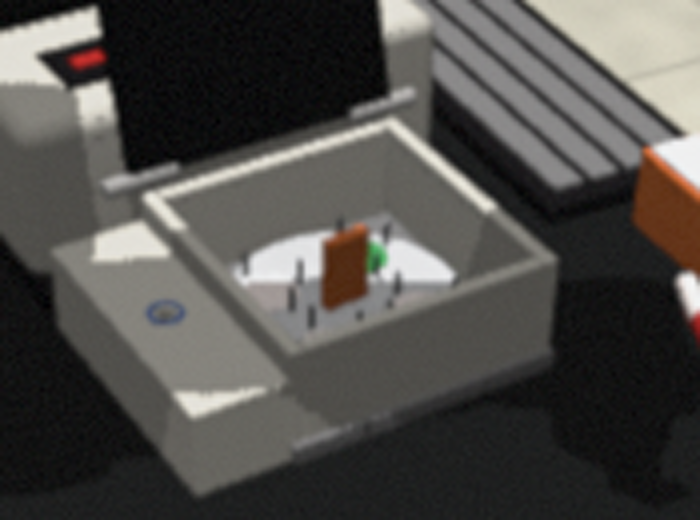

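The top crop shows the green well at (232,164) and the fin at about (272,183), partly behind the arm. The side crop shows the cover folded right back and the fin at (345,265). Next I'll compute the well angle and the green cup approach.

```bash
cat > d.py <<'E'
from h import *
T,S=Cam("top"),Cam("side")
im=np.load("t2.npy").astype(int); r,g,b=im[...,0],im[...,1],im[...,2]
m=(g>r+40)&(g>b+30); m[:,:165]=0;m[:,190:]=0
m[:160]=0;m[182:]=0
y,x=np.nonzero(m); u=[x.mean(),y.mean()]; W=T.onz(u,22); print(u,m.sum(),W, W[:2]-[610.4,121.8], np.hypot(*(W[:2]-[610.4,121.8])),np.arctan2(W[1]-121.8,W[0]-610.4))
go(398.4,-207,80,np.pi+.0518-np.pi/2)
E
python3 d.py
```

```text
[np.float64(177.3921568627451), np.float64(170.4967320261438)] 153 [641.78053974 162.93367269  22.        ] [31.38053974 41.13367269] 51.73700129377143 0.9190954205840539
[0.306, -0.0438, 0.406] [-0.0, 0.0, 1.5]
```

```bash
python3 -c "
from h import *
go(398.4,-207,80,2.49)
go(398.4,-207,14,2.49)"
```

```text
[0.306, -0.0438, 0.406] [-0.0, 0.0, 0.6717]
[0.306, -0.0438, 0.494] [-0.0, 0.0, 0.6717]
```

step_arm:
  steps:
    - [[0.306, -0.0438, 0.406], [0, 0, 0.672]]
    - [[0.306, -0.0438, 0.406], [0, 0, 0.672]]
    - [[0.306, -0.0438, 0.406], [0, 0, 0.672]]
    - [[0.306, -0.0438, 0.406], [0, 0, 0.672]]
    - [[0.306, -0.0438, 0.406], [0, 0, 0.672]]
    - [[0.306, -0.0438, 0.406], [0, 0, 0.672]]
    - [[0.306, -0.0438, 0.406], [0, 0, 0.672]]
    - [[0.306, -0.0438, 0.406], [0, 0, 0.672]]
    - [[0.306, -0.0438, 0.406], [0, 0, 0.672]]
    - [[0.306, -0.0438, 0.45], [0, 0, 0.672]]
    - [[0.306, -0.0438, 0.494], [0, 0, 0.672]]
    - [[0.306, -0.0438, 0.494], [0, 0, 0.672]]
    - [[0.306, -0.0438, 0.494], [0, 0, 0.672]]
  jaw: 0.75

```text
t: 11.52
tool_pos: [399.6, -207.5, 15.3]
ee_rot: [3.142, 0.002, 2.49]
force: [-0.0, -0.6, -0.1]
grip_width: 64.2
grip_force: 0.0
```

step_arm:
  steps:
    - [[0, 0, 0], [0, 0, 0]]
    - [[0, 0, 0], [0, 0, 0]]
    - [[0, 0, 0], [0, 0, 0]]
    - [[0, 0, 0], [0, 0, 0]]
    - [[0, 0, 0], [0, 0, 0]]
  jaw: 0.2

```text
t: 12.15
tool_pos: [399.4, -207.6, 15.4]
ee_rot: [3.141, 0.003, 2.49]
force: [-0.4, 1.4, 8.9]
grip_width: 39.0
grip_force: 24.1
```

step_arm:
  steps:
    - [[0, 0, 0], [0, 0, 0]]
    - [[0, 0, -0.002], [0, 0, 0]]
    - [[0, 0, -0.002], [0, 0, 0]]
    - [[0, 0, -0.002], [0, 0, -1]]
    - [[0, 0, -0.002], [0, 0, -1]]
    - [[0, 0, -0.002], [0, 0, -1]]
    - [[0, 0, -0.002], [0, 0, -1]]
    - [[0, 0, -0.002], [0, 0, -1]]
    - [[0, 0, -0.002], [0, 0, -1]]
    - [[0, 0, -0.002], [0, 0, -1]]
  jaw: 0.75

```text
t: 13.4
tool_pos: [398.3, -207.0, 15.5]
ee_rot: [3.142, -0.0, -2.747]
force: [-0.1, 0.4, 0.8]
grip_width: 64.2
grip_force: 0.0
```

step_arm:
  steps:
    - [[0, 0, 0], [0, 0, -0.5]]
    - [[0, 0, 0], [0, 0, -0.5]]
    - [[0, 0, 0], [0, 0, -0.5]]
    - [[0, 0, 0], [0, 0, -0.5]]
    - [[0, 0, 0], [0, 0, -0.5]]

```text
t: 14.02
tool_pos: [398.3, -207.0, 15.5]
ee_rot: [3.142, -0.0, -2.227]
force: [0.5, 0.2, -0.5]
grip_width: 64.4
grip_force: 0.0
```

step_arm:
  steps:
    - [[0, 0, 0], [0, 0, 0]]
    - [[0, 0, 0], [0, 0, 0]]
    - [[0, 0, 0], [0, 0, 0]]
    - [[0, 0, 0], [0, 0, 0]]
    - [[0, 0, 0], [0, 0, 0]]
  jaw: 0.2

```text
t: 14.65
tool_pos: [398.4, -207.0, 15.7]
ee_rot: [-3.142, -0.0, -2.223]
force: [-0.9, 1.6, 6.2]
grip_width: 38.9
grip_force: 25.0
```

```bash
python3 -c "
from h import *
s=state();print(s['tool_pos'],s['ee_rot'],s['joint_pos'][5])
x,y,_=s['tool_pos']
go(x,y,170)
c=(610.4+50*np.cos(.92),121.8+50*np.sin(.92));print(c)
go(*c,170,4.06)"
```

```text
[ 398.35746485 -207.01416934   15.66874929] [-3.14150703e+00 -3.99284049e-05 -2.22346316e+00] -1.5604655658334163
[0.0, -0.0, -0.2058] [0.0, 0.0, 0.0]
(np.float64(640.6910078321731), np.float64(161.58008100181831))
[-0.5867, 0.0417, -0.2058] [-0.0001, -0.0, -0.0003]
```

step_arm:
  steps:
    - [[0, 0, -0.06], [0, 0, 0]]
    - [[0, 0, -0.14], [0, 0, 0]]
    - [[0, 0, -0.205], [0, 0, 0]]
    - [[0, 0, -0.205], [0, 0, 0]]
    - [[0, 0, -0.205], [0, 0, 0]]

```text
t: 15.28
tool_pos: [398.0, -206.8, 168.7]
ee_rot: [3.141, -0.0, -2.223]
force: [0.2, 0.0, -2.0]
grip_width: 38.7
grip_force: 26.0
```

```bash
python3 - <<'E'
from h import *
T=Cam("top")
r,g,b=[T.im[...,i].astype(int) for i in range(3)]
m=(g>r+40)&(g>b+30); m[:,:165]=0;m[:,190:]=0;m[:160]=0;m[182:]=0
y,x=np.nonzero(m); print(x.mean(),y.mean(),m.sum(),T.onz([x.mean(),y.mean()],22))
np.save("t3.npy",T.im)
o=(r>150)&(r>b+60)&(r>g+30); o[:,:160]=0;o[:,200:]=0;o[:150]=0;o[:210][210:]=0
y,x=np.nonzero(o[:215]);print("fin",x.mean(),y.mean(),len(x),T.onz([x.mean(),y.mean()],74))
cv2.imwrite("pics/t3.png",cv2.resize(T.im[140:215,135:235,::-1],None,fx=8,fy=8,interpolation=cv2.INTER_CUBIC))
E
```

```text
177.3921568627451 170.4967320261438 153 [641.78053974 162.93367269  22.        ]
fin 188.42222222222222 175.35555555555555 45 [610.01637631 122.61005098  74.        ]
```

View pics/t3.png

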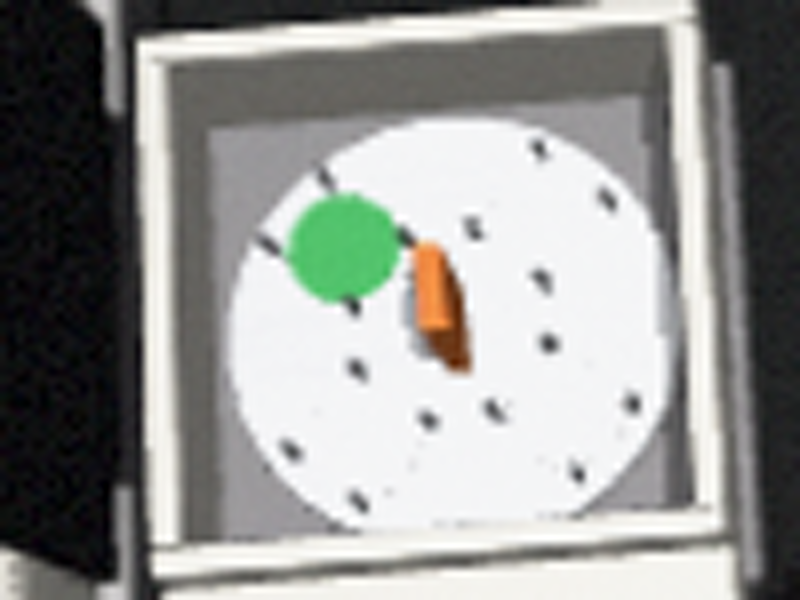

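The top crop shows the whole carousel: the green disc at (345,247), the fin top at (432,287), and all 16 pins. Next I'll fit its centre and angle.

```bash
python3 - <<'E'
from h import *
T=Cam("top")
P=[[(325,179),(269,243),(406,237),(353,306)],[(357,369),(291,449),(429,420),(358,501)],[(549,343),(633,404),(495,411),(578,473)],[(540,150),(608,199),(474,229),(541,280)]]
px=(np.array(P,float).reshape(-1,2)+.5)/8-.5+[135,140]
from scipy.optimize import linear_sum_assignment as L
def model(q):
    x,y,a=q; o=[]
    for k in range(4):
        b=a+k*np.pi/2
        for s in (40,-40,140,-140):
            t=b+np.radians(s); o.append((x+50*np.cos(b)+24*np.cos(t),y+50*np.sin(b)+24*np.sin(t),31))
    return T.proj(o)
def f(q):
    m=model(q); d=np.linalg.norm(m[:,None]-px[None],axis=2); i,j=L(d); return np.r_[(m[i]-px[j]).ravel(),(T.proj([q[0]+50*np.cos(q[2]),q[1]+50*np.sin(q[2]),22])[0]-[177.39,170.5])]
r=least_squares(f,[610.4,121.8,.92]);print(r.x,f(r.x).round(1))
x,y,a=r.x
for k in range(4): print(k,x+50*np.cos(a+k*np.pi/2),y+50*np.sin(a+k*np.pi/2),a+k*np.pi/2)
E
```

```text
[610.06957298 123.26612695   0.90134545] [ 0.1  0.2  0.2 -0.2 -0.2 -0.1  0.2  0.1  0.2  0.2 -0.1  0.2 -0.2 -0.
  0.1 -0.1 -0.1 -0.1 -0.2 -0.1  0.  -0.1 -0.2 -0.  -0.1 -0.1  0.   0.
 -0.1 -0.   0.1 -0.1  0.2  0.2]
0 641.097346867092 162.47425426030472 0.9013454512091075
1 570.8614456633935 154.29390083858135 2.472141778004004
2 579.041799085117 84.05799963488283 4.042938104798901
3 649.2777002888155 92.2383530566062 5.613734431593797
```

```bash
python3 -c "
from h import *
go(641,162.3,150,4.043)
go(641,162.3,38.5,4.043)"
```

```text
[-0.5877, 0.0403, 0.024] [0.0024, -0.0001, 0.0164]
[-0.5877, 0.0399, 0.1727] [0.0024, -0.0001, 0.0164]
```

step_arm:
  steps:
    - [[-0.08, 0.005, 0.0], [0, 0, 0.016]]
    - [[-0.16, 0.01, 0.0], [0, 0, 0.016]]
    - [[-0.24, 0.015, 0.0], [0, 0, 0.016]]
    - [[-0.32, 0.02, 0.0], [0, 0, 0.016]]
    - [[-0.4, 0.025, 0.0], [0, 0, 0.016]]
    - [[-0.48, 0.03, 0.0], [0, 0, 0.016]]
    - [[-0.56, 0.035, 0.024], [0, 0, 0.016]]
    - [[-0.5877, 0.0403, 0.024], [0, 0, 0.016]]
    - [[-0.5877, 0.0403, 0.024], [0, 0, 0.016]]
    - [[-0.5877, 0.0403, 0.024], [0, 0, 0.016]]
    - [[-0.5877, 0.0403, 0.024], [0, 0, 0.016]]

```text
t: 16.75
tool_pos: [641.4, 160.6, 151.2]
ee_rot: [3.141, -0.0, -2.241]
force: [0.6, 0.2, -0.8]
grip_width: 38.8
grip_force: 25.9
```

```bash
python3 -c "
from h import *
go(641,162.3,70,4.043)
go(641,162.3,38.5,4.043);print(state()['tool_pos'],state()['ee_rot'])"
```

```text
[-0.0015, 0.0018, 0.1083] [0.0002, -0.0004, -0.0005]
[-0.0016, 0.0018, 0.1503] [0.0002, -0.0004, -0.0005]
[641.36362028 160.58536798 151.22692576] [ 3.14135786e+00 -4.55206216e-04 -2.24074477e+00]
```

step_arm:
  steps:
    - [[-0.0015, 0.0018, 0.06], [0, 0, 0]]
    - [[-0.0015, 0.0018, 0.108], [0, 0, 0]]
    - [[-0.0015, 0.0018, 0.108], [0, 0, 0]]
    - [[-0.0015, 0.0018, 0.108], [0, 0, 0]]

```text
t: 17.25
tool_pos: [642.3, 163.1, 72.0]
ee_rot: [-3.14, 0.001, -2.24]
force: [0.6, 0.9, -1.1]
grip_width: 38.6
grip_force: 25.9
```

```bash
python3 -c "
from h import *
go(641,162.3,38.5,4.043);print(state()['tool_pos'],state()['ee_rot'])"
```

```text
[0.0019, 0.0008, 0.0446] [-0.0013, 0.0013, 0.0001]
[642.28012506 163.07315537  71.98204295] [-3.14023945e+00  1.34480465e-03 -2.24012898e+00]
```

step_arm:
  steps:
    - [[0.001, 0.0006, 0.02], [0, 0, 0]]
    - [[0.001, 0.0006, 0.02], [0, 0, 0]]
    - [[0.001, 0.0006, 0.02], [0, 0, 0]]

```text
t: 17.62
tool_pos: [640.6, 163.2, 55.5]
ee_rot: [-3.141, 0.0, -2.239]
force: [-0.0, -0.3, 0.3]
grip_width: 38.7
grip_force: 25.9
```

```bash
python3 -c "
from h import *
for i in range(3):
  go(641,162.3,38.5,4.043);print(state()['tool_pos'],state()['ee_rot']);read_camera('top')"
```

```text
[0.0006, -0.0011, 0.0226] [-0.0001, 0.0001, 0.0007]
[640.64265454 163.16728162  55.48357199] [-3.14149236e+00  1.21716251e-04 -2.23944835e+00]
[0.0008, -0.0009, 0.0228] [-0.0003, 0.0003, 0.0008]
[640.80066316 163.18761324  55.61462948] [-3.14122879e+00  3.55414509e-04 -2.23939546e+00]
[0.0008, -0.0009, 0.0228] [-0.0004, 0.0004, 0.0008]
[640.82634978 163.22437241  55.63529647] [-3.14120357e+00  3.91781938e-04 -2.23938402e+00]
```

step_arm:
  steps:
    - [[0.0008, -0.0009, 0.01], [0, 0, 0]]
    - [[0.0008, -0.0009, 0.019], [0, 0, 0]]
    - [[0.0008, -0.0009, 0.0226], [0, 0, 0]]
    - [[0.0008, -0.0009, 0.0226], [0, 0, 0]]
    - [[0.0008, -0.0009, 0.0226], [0, 0, 0]]

```text
t: 18.4
tool_pos: [640.7, 162.3, 38.2]
ee_rot: [3.142, 0.0, -2.239]
force: [0.4, -0.7, -0.5]
grip_width: 38.6
grip_force: 25.9
```

step_arm:
  steps:
    - [[0, 0, 0.0], [0, 0, 0]]
    - [[0, 0, 0.0], [0, 0, 0]]
    - [[0, 0, 0.0], [0, 0, 0]]
    - [[0, 0, -0.05], [0, 0, 0]]
    - [[0, 0, -0.13], [0, 0, 0]]
    - [[0.08, 0, -0.18], [0, 0, 0]]
    - [[0.16, 0, -0.18], [0, 0, 0]]
    - [[0.24, 0, -0.18], [0, 0, 0]]
    - [[0.32, 0, -0.18], [0, 0, 0]]
    - [[0.36, 0, -0.18], [0, 0, 0]]
    - [[0.36, 0, -0.18], [0, 0, 0]]
  jaw: 0.68

```text
t: 19.77
tool_pos: [472.4, -50.9, 173.7]
ee_rot: [-3.141, -0.0, -2.242]
force: [0.5, -0.0, -0.9]
grip_width: 58.0
grip_force: 0.0
```

```bash
cat > e.py <<'E'
from h import *
# cup positions on the bench: average of both cameras' boxes (z of visible centre)
T,S=Cam("top"),Cam("side")
for c,C,z in (("top",T,20),("side",S,16)):
    for n in ("sample_a","standard"):
        print(c,n,[(C.onz([b[0]+b[2]/2,b[1]+b[3]/2],z)[:2].round().tolist(),round(d["conf"],2)) for d in spot_in(n,c) if (b:=d["box"])[2]<30 and d["conf"]>.3])
r,g,b=[T.im[...,i].astype(int) for i in range(3)]
# green cup in the carousel, and grey cup tops on the mat
m=((g>r+30)&(g>b+20)).astype(np.uint8); n,_,st,ce=cv2.connectedComponentsWithStats(m)
print("green",[(T.onz(ce[i],50).round(1).tolist(),int(st[i,4])) for i in range(1,n) if st[i,4]>40])
hsv=(abs(r-b)<25)&(r>90)&(r<185); hsv[:,:290]=0; hsv[:,388:]=0; hsv[:196]=0; hsv[275:]=0
n,_,st,ce=cv2.connectedComponentsWithStats(hsv.astype(np.uint8))
print("grey",[(T.onz(ce[i],26)[:2].round(1).tolist(),int(st[i,4])) for i in range(1,n) if st[i,4]>25])
s=state();print(s["tool_pos"],s["ee_rot"][2])
E
python3 e.py
```

```text
top sample_a [([498.0, -241.0], 0.73), ([273.0, -312.0], 0.7), ([406.0, -366.0], 0.69), ([491.0, -350.0], 0.5)]
top standard [([641.0, 168.0], 0.46)]
side sample_a [([411.0, -366.0], 0.94), ([491.0, -351.0], 0.72), ([498.0, -240.0], 0.69), ([264.0, -309.0], 0.66)]
side standard []
green [([786.6, -195.2, 50.0], 229), ([637.1, 160.4, 50.0], 208), ([523.7, -665.0, 50.0], 472)]
grey [([443.6, -398.8], 78), ([491.0, -221.7], 51), ([501.7, -235.1], 76), ([483.4, -332.3], 54), ([490.7, -347.8], 74), ([407.2, -347.2], 58), ([410.2, -365.3], 82), ([337.7, -345.1], 28)]
[473.89562544 -48.90058275 173.18538249] -2.238111918077132
```

```bash
python3 -c "
from h import *
go(499,-239,80,4.043)
go(499,-239,16,4.043)"
```

```text
[0.1784, -0.1832, 0.1242] [0.0001, 0.0001, 0.002]
[0.1784, -0.1832, 0.2095] [0.0001, 0.0001, 0.002]
```

step_arm:
  steps:
    - [[0.045, -0.045, 0.0], [0, 0, 0]]
    - [[0.09, -0.09, 0.03], [0, 0, 0]]
    - [[0.135, -0.135, 0.08], [0, 0, 0]]
    - [[0.1784, -0.1832, 0.1242], [0, 0, 0]]
    - [[0.1784, -0.1832, 0.1242], [0, 0, 0]]
    - [[0.1784, -0.1832, 0.1242], [0, 0, 0]]
    - [[0.1784, -0.1832, 0.17], [0, 0, 0]]
    - [[0.1784, -0.1832, 0.2095], [0, 0, 0]]
    - [[0.1784, -0.1832, 0.2095], [0, 0, 0]]
    - [[0.1784, -0.1832, 0.2095], [0, 0, 0]]
  jaw: 0.75

```text
t: 21.32
tool_pos: [499.2, -239.5, 17.7]
ee_rot: [-3.14, 0.0, -2.238]
force: [0.1, -0.6, 0.7]
grip_width: 64.2
grip_force: 0.0
```

step_arm:
  steps:
    - [[0, 0, 0], [0, 0, 0]]
    - [[0, 0, 0], [0, 0, 0]]
    - [[0, 0, 0], [0, 0, 0]]
    - [[0, 0, 0], [0, 0, 0]]
    - [[0, 0, 0], [0, 0, 0]]
  jaw: 0.2

```text
t: 21.95
tool_pos: [499.1, -240.1, 17.7]
ee_rot: [-3.139, 0.001, -2.239]
force: [-0.6, 1.6, 9.2]
grip_width: 38.7
grip_force: 24.2
```

step_arm:
  steps:
    - [[0, 0, 0], [0, 0, 0]]
    - [[0, 0, 0], [0, 0, 0]]
    - [[0, 0, 0], [0, 0, 0]]
    - [[0, 0, 0], [0, 0, 1]]
    - [[0, 0, 0], [0, 0, 1]]
    - [[0, 0, 0], [0, 0, 1]]
    - [[0, 0, 0], [0, 0, 1]]
    - [[0, 0, 0], [0, 0, 1]]
    - [[0, 0, 0], [0, 0, 1]]
    - [[0, 0, 0], [0, 0, 1]]
  jaw: 0.75

```text
t: 23.2
tool_pos: [498.2, -239.8, 16.1]
ee_rot: [3.142, -0.0, 2.997]
force: [0.2, -0.4, 0.2]
grip_width: 64.1
grip_force: 0.0
```

step_arm:
  steps:
    - [[0, 0, 0], [0, 0, 0.5]]
    - [[0, 0, 0], [0, 0, 0.5]]
    - [[0, 0, 0], [0, 0, 0.5]]
    - [[0, 0, 0], [0, 0, 0.5]]
    - [[0, 0, 0], [0, 0, 0.5]]

```text
t: 23.82
tool_pos: [498.2, -239.7, 16.2]
ee_rot: [-3.142, -0.0, 2.477]
force: [0.2, 0.3, -0.4]
grip_width: 64.1
grip_force: 0.0
```

step_arm:
  steps:
    - [[0, 0, 0], [0, 0, 0]]
    - [[0, 0, 0], [0, 0, 0]]
    - [[0, 0, 0], [0, 0, 0]]
    - [[0, 0, 0], [0, 0, 0]]
    - [[0, 0, 0], [0, 0, 0]]
  jaw: 0.2

```text
t: 24.45
tool_pos: [498.2, -239.8, 16.4]
ee_rot: [3.142, 0.0, 2.473]
force: [-1.6, 0.8, 5.3]
grip_width: 38.6
grip_force: 25.3
```

```bash
python3 -c "
from h import *
print(state()['tool_pos'],state()['ee_rot'][2])
go(649.3,92,150,2.472)
go(570.9,154,150,2.472)"
```

```text
[ 498.23272383 -239.76328722   16.38660743] 2.4733236575269815
[0.116, 0.472, -0.1781] [0.0001, 0.0001, 0.0013]
[0.2492, 0.4721, -0.1782] [0.0001, 0.0001, 0.0013]
```

step_arm:
  steps:
    - [[0, 0, -0.07], [0, 0, 0]]
    - [[0, 0, -0.15], [0, 0, 0]]
    - [[0.016, 0.064, -0.178], [0, 0, 0]]
    - [[0.034, 0.14, -0.178], [0, 0, 0]]
    - [[0.052, 0.21, -0.178], [0, 0, 0]]
    - [[0.07, 0.285, -0.178], [0, 0, 0]]
    - [[0.088, 0.36, -0.178], [0, 0, 0]]
    - [[0.106, 0.43, -0.178], [0, 0, 0]]
    - [[0.116, 0.472, -0.178], [0, 0, 0]]
    - [[0.116, 0.472, -0.12], [0, 0, 0]]
    - [[0.116, 0.472, -0.08], [0, 0, 0]]
    - [[0.116, 0.472, -0.06], [0, 0, 0]]
    - [[0.116, 0.472, -0.06], [0, 0, 0]]
    - [[0.116, 0.472, -0.06], [0, 0, 0]]
    - [[0.116, 0.472, -0.06], [0, 0, 0]]

```text
t: 26.32
tool_pos: [650.3, 91.8, 62.5]
ee_rot: [3.14, 0.002, 2.473]
force: [-0.3, 0.2, -0.5]
grip_width: 39.0
grip_force: 25.8
```

```bash
python3 -c "
from h import *
read_camera('top')
go(649.2,92.1,38.5,2.472);print(state()['tool_pos'],state()['ee_rot'])"
```

```text
[0.0013, -0.0006, 0.0318] [0.0011, 0.0014, 0.0008]
[650.18039575  91.85558782  62.3567275 ] [3.14040199e+00 1.44953386e-03 2.47284064e+00]
```

step_arm:
  steps:
    - [[0.001, -0.0005, 0.012], [0, 0, 0]]
    - [[0.001, -0.0005, 0.012], [0, 0, 0]]
    - [[0.001, -0.0005, 0.012], [0, 0, 0]]

```text
t: 26.75
tool_pos: [648.4, 92.1, 52.0]
ee_rot: [-3.141, -0.0, 2.473]
force: [0.3, -0.1, -0.6]
grip_width: 39.0
grip_force: 25.8
```

```bash
python3 -c "
from h import *
go(649.2,92.1,38.8,2.472);print(state()['tool_pos'],state()['ee_rot'])"
```

```text
[-0.0008, 0.0007, 0.0176] [-0.0002, -0.0002, 0.0009]
[648.44505895  92.07301179  52.02263848] [-3.14133118e+00 -2.56889461e-04  2.47292833e+00]
```

step_arm:
  steps:
    - [[-0.0006, 0.0004, 0.01], [0, 0, 0]]
    - [[-0.0006, 0.0004, 0.0174], [0, 0, 0]]
    - [[-0.0006, 0.0004, 0.0174], [0, 0, 0]]
    - [[-0.0006, 0.0004, 0.0174], [0, 0, 0]]

```text
t: 27.25
tool_pos: [649.0, 92.0, 38.8]
ee_rot: [-3.141, -0.0, 2.473]
force: [0.6, -0.4, -1.1]
grip_width: 38.7
grip_force: 25.8
```

```bash
python3 -c "
from h import *
go(491,-349.5,180,2.472)
go(491,-349.5,80,2.472)"
```

```text
[-0.1997, -0.5925, -0.1881] [-0.0003, -0.0003, 0.0008]
[-0.1997, -0.5925, -0.0548] [-0.0003, -0.0003, 0.0008]
```

step_arm:
  steps:
    - [[0, 0, 0], [0, 0, 0]]
    - [[0, 0, 0], [0, 0, 0]]
    - [[0, 0, 0], [0, 0, 0]]
    - [[0, 0, -0.05], [0, 0, 0]]
    - [[0, 0, -0.12], [0, 0, 0]]
    - [[-0.02, -0.06, -0.188], [0, 0, 0]]
    - [[-0.045, -0.135, -0.188], [0, 0, 0]]
    - [[-0.07, -0.21, -0.188], [0, 0, 0]]
    - [[-0.096, -0.285, -0.188], [0, 0, 0]]
    - [[-0.121, -0.36, -0.188], [0, 0, 0]]
    - [[-0.147, -0.435, -0.188], [0, 0, 0]]
    - [[-0.172, -0.51, -0.16], [0, 0, 0]]
    - [[-0.1997, -0.5925, -0.11], [0, 0, 0]]
    - [[-0.1997, -0.5925, -0.055], [0, 0, 0]]
    - [[-0.1997, -0.5925, -0.055], [0, 0, 0]]
    - [[-0.1997, -0.5925, -0.055], [0, 0, 0]]
  jaw: 0.7

```text
t: 29.25
tool_pos: [492.0, -349.2, 81.8]
ee_rot: [3.141, 0.001, 2.474]
force: [-0.2, 0.1, -0.9]
grip_width: 59.6
grip_force: 0.0
```

```bash
python3 e.py; python3 -c "
from h import *
go(491,-349.5,16,2.472)"
```

```text
top sample_a [([667.0, 98.0], 0.42)]
top standard [([644.0, 164.0], 0.44)]
side sample_a [([407.0, -371.0], 0.95), ([264.0, -309.0], 0.69), ([669.0, 123.0], 0.66), ([486.0, -354.0], 0.64)]
side standard [([670.0, 121.0], 0.6)]
green [([795.2, -198.9, 50.0], 312), ([637.4, 160.7, 50.0], 213), ([523.8, -664.6, 50.0], 483)]
grey [([532.2, -167.4], 209)]
[ 491.9858865  -349.37422235   81.57733454] 2.473890567713751
[0.0011, -0.0009, 0.0874] [-0.0001, 0.0017, 0.0018]
```

step_arm:
  steps:
    - [[0.0005, -0.0005, 0.05], [0, 0, 0]]
    - [[0.0005, -0.0005, 0.087], [0, 0, 0]]
    - [[0.0005, -0.0005, 0.087], [0, 0, 0]]
    - [[0.0005, -0.0005, 0.087], [0, 0, 0]]
  jaw: 0.78

```text
t: 30.05
tool_pos: [491.3, -349.9, 16.4]
ee_rot: [-3.141, 0.001, 2.473]
force: [0.4, -0.1, -0.5]
grip_width: 66.3
grip_force: 0.0
```

step_arm:
  steps:
    - [[0, 0, 0], [0, 0, 0]]
    - [[0, 0, 0], [0, 0, 0]]
    - [[0, 0, 0], [0, 0, 0]]
    - [[0, 0, 0], [0, 0, 0]]
    - [[0, 0, 0], [0, 0, 0]]
  jaw: 0.2

```text
t: 30.68
tool_pos: [491.3, -350.2, 16.6]
ee_rot: [-3.141, 0.002, 2.473]
force: [-0.6, 0.8, 5.8]
grip_width: 38.9
grip_force: 24.6
```

step_arm:
  steps:
    - [[0, 0, 0], [0, 0, 0]]
    - [[0, 0, 0], [0, 0, 0]]
    - [[0, 0, 0], [0, 0, 0]]
    - [[0, 0, 0], [0, 0, -1]]
    - [[0, 0, 0], [0, 0, -1]]
    - [[0, 0, 0], [0, 0, -1]]
    - [[0, 0, 0], [0, 0, -1]]
    - [[0, 0, 0], [0, 0, -1]]
    - [[0, 0, 0], [0, 0, -1]]
    - [[0, 0, 0], [0, 0, -1]]
  jaw: 0.75

```text
t: 31.92
tool_pos: [490.6, -349.5, 15.0]
ee_rot: [3.141, -0.0, -2.764]
force: [0.6, -0.4, -1.2]
grip_width: 64.0
grip_force: 0.0
```

step_arm:
  steps:
    - [[0, 0, 0], [0, 0, -0.5]]
    - [[0, 0, 0], [0, 0, -0.5]]
    - [[0, 0, 0], [0, 0, -0.5]]
    - [[0, 0, 0], [0, 0, -0.5]]
    - [[0, 0, 0], [0, 0, -0.5]]

```text
t: 32.55
tool_pos: [490.6, -349.5, 15.1]
ee_rot: [3.142, -0.0, -2.244]
force: [0.6, -0.4, -0.7]
grip_width: 63.8
grip_force: 0.0
```

step_arm:
  steps:
    - [[0, 0, 0], [0, 0, 0]]
    - [[0, 0, 0], [0, 0, 0]]
    - [[0, 0, 0], [0, 0, 0]]
    - [[0, 0, 0], [0, 0, 0]]
    - [[0, 0, 0], [0, 0, 0]]
  jaw: 0.2

```text
t: 33.17
tool_pos: [490.7, -349.6, 15.3]
ee_rot: [-3.141, 0.0, -2.24]
force: [0.5, 0.5, 4.5]
grip_width: 39.0
grip_force: 25.6
```

```bash
python3 -c "
from h import *
print(state()['tool_pos'],state()['ee_rot'][2])
go(579,83.9,150,4.043)
go(579,83.9,60,4.043)"
```

```text
[ 490.71989896 -349.57594663   15.33081881] -2.2395789512550737
[-0.5264, 0.266, -0.1796] [-0.0002, 0.0, 0.0006]
[-0.5264, 0.266, -0.0596] [-0.0002, 0.0, 0.0006]
```

step_arm:
  steps:
    - [[0, 0, -0.07], [0, 0, 0]]
    - [[0, 0, -0.15], [0, 0, 0]]
    - [[-0.06, 0.03, -0.18], [0, 0, 0]]
    - [[-0.13, 0.066, -0.18], [0, 0, 0]]
    - [[-0.2, 0.1, -0.18], [0, 0, 0]]
    - [[-0.27, 0.136, -0.18], [0, 0, 0]]
    - [[-0.34, 0.172, -0.18], [0, 0, 0]]
    - [[-0.41, 0.207, -0.18], [0, 0, 0]]
    - [[-0.48, 0.243, -0.18], [0, 0, 0]]
    - [[-0.5264, 0.266, -0.18], [0, 0, 0]]
    - [[-0.5264, 0.266, -0.12], [0, 0, 0]]
    - [[-0.5264, 0.266, -0.08], [0, 0, 0]]
    - [[-0.5264, 0.266, -0.055], [0, 0, 0]]
    - [[-0.5264, 0.266, -0.055], [0, 0, 0]]
    - [[-0.5264, 0.266, -0.055], [0, 0, 0]]
    - [[-0.5264, 0.266, -0.055], [0, 0, 0]]

```text
t: 35.17
tool_pos: [579.6, 83.9, 57.4]
ee_rot: [-3.14, 0.001, -2.24]
force: [0.0, 0.5, -0.5]
grip_width: 39.2
grip_force: 25.7
```

```bash
python3 -c "
from h import *
go(579,83.9,50,4.043);print(state()['tool_pos'])"
```

```text
[0.0005, 0.0007, 0.0099] [-0.0013, 0.001, 0.0006]
[579.63067971  83.85622729  57.41532947]
```

step_arm:
  steps:
    - [[0.0003, 0.0003, 0.007], [0, 0, 0]]
    - [[0.0003, 0.0003, 0.007], [0, 0, 0]]
    - [[0.0003, 0.0003, 0.007], [0, 0, 0]]

```text
t: 35.55
tool_pos: [578.5, 83.8, 51.1]
ee_rot: [3.142, -0.0, -2.24]
force: [-0.3, 0.3, -1.0]
grip_width: 38.9
grip_force: 25.7
```

```bash
python3 -c "
from h import *
go(579,83.9,37.5,4.043);print(state()['tool_pos'])"
```

```text
[-0.0005, -0.0005, 0.0182] [0.0001, -0.0, 0.0006]
[578.50857017  83.83116007  51.14330371]
```

step_arm:
  steps:
    - [[-0.0004, -0.0004, 0.01], [0, 0, 0]]
    - [[-0.0004, -0.0004, 0.018], [0, 0, 0]]
    - [[-0.0004, -0.0004, 0.018], [0, 0, 0]]
    - [[-0.0004, -0.0004, 0.018], [0, 0, 0]]

```text
t: 36.05
tool_pos: [578.7, 83.9, 37.2]
ee_rot: [3.141, -0.0, -2.239]
force: [0.4, -0.4, -0.2]
grip_width: 38.6
grip_force: 25.9
```

```bash
python3 -c "
from h import *
go(409,-367,180,4.043)"
```

```text
[0.6121, -0.1951, -0.1903] [0.0004, -0.0003, 0.0007]
```

step_arm:
  steps:
    - [[0, 0, 0], [0, 0, 0]]
    - [[0, 0, 0], [0, 0, 0]]
    - [[0, 0, 0], [0, 0, 0]]
    - [[0, 0, -0.05], [0, 0, 0]]
    - [[0, 0, -0.12], [0, 0, 0]]
    - [[0.06, -0.019, -0.19], [0, 0, 0]]
    - [[0.135, -0.043, -0.19], [0, 0, 0]]
    - [[0.21, -0.067, -0.19], [0, 0, 0]]
    - [[0.285, -0.091, -0.19], [0, 0, 0]]
    - [[0.36, -0.115, -0.19], [0, 0, 0]]
    - [[0.435, -0.139, -0.19], [0, 0, 0]]
    - [[0.51, -0.162, -0.19], [0, 0, 0]]
    - [[0.58, -0.185, -0.16], [0, 0, 0]]
    - [[0.6121, -0.195, -0.11], [0, 0, 0]]
    - [[0.6121, -0.195, -0.09], [0, 0, 0]]
    - [[0.6121, -0.195, -0.09], [0, 0, 0]]
  jaw: 0.7

```text
t: 38.05
tool_pos: [408.8, -365.7, 104.4]
ee_rot: [3.139, 0.001, -2.239]
force: [1.0, 0.8, 0.7]
grip_width: 59.5
grip_force: 0.0
```

```bash
python3 e.py; python3 -c "
from h import *
go(409,-367,16,4.043)"
```

```text
top sample_a [([649.0, 98.0], 0.72)]
top standard [([644.0, 170.0], 0.54)]
side sample_a [([404.0, -370.0], 0.88), ([266.0, -310.0], 0.76), ([598.0, 127.0], 0.68)]
side standard []
green [([792.3, -196.9, 50.0], 265), ([637.4, 160.7, 50.0], 213), ([523.4, -682.1, 50.0], 341)]
grey [([486.7, -203.4], 1730)]
[ 409.95566297 -366.83558401  106.1880371 ] -2.23830766632695
[0.0009, 0.0011, 0.1202] [-0.0016, -0.0003, 0.0018]
```

step_arm:
  steps:
    - [[0.0005, 0.0005, 0.06], [0, 0, 0]]
    - [[0.0005, 0.0005, 0.12], [0, 0, 0]]
    - [[0.0005, 0.0005, 0.12], [0, 0, 0]]
    - [[0.0005, 0.0005, 0.12], [0, 0, 0]]
  jaw: 0.82

```text
t: 38.85
tool_pos: [409.4, -367.7, 16.7]
ee_rot: [-3.14, -0.0, -2.239]
force: [-0.2, -0.2, 0.7]
grip_width: 70.0
grip_force: 0.0
```

step_arm:
  steps:
    - [[0, 0, 0], [0, 0, 0]]
    - [[0, 0, 0], [0, 0, 0]]
    - [[0, 0, 0], [0, 0, 0]]
    - [[0, 0, 0], [0, 0, 0]]
    - [[0, 0, 0], [0, 0, 0]]
  jaw: 0.2

```text
t: 39.48
tool_pos: [409.4, -367.9, 16.8]
ee_rot: [-3.139, -0.0, -2.239]
force: [0.2, 1.6, 9.0]
grip_width: 39.1
grip_force: 24.4
```

step_arm:
  steps:
    - [[0, 0, 0], [0, 0, 0]]
    - [[0, 0, 0], [0, 0, 0]]
    - [[0, 0, 0], [0, 0, 0]]
    - [[0, 0, 0], [0, 0, 1]]
    - [[0, 0, 0], [0, 0, 1]]
    - [[0, 0, 0], [0, 0, 1]]
    - [[0, 0, 0], [0, 0, 1]]
    - [[0, 0, 0], [0, 0, 1]]
    - [[0, 0, 0], [0, 0, 1]]
    - [[0, 0, 0], [0, 0, 1]]
  jaw: 0.75

```text
t: 40.72
tool_pos: [408.5, -366.9, 15.0]
ee_rot: [3.141, -0.0, 2.997]
force: [0.5, 0.2, 0.8]
grip_width: 64.0
grip_force: 0.0
```

step_arm:
  steps:
    - [[0, 0, 0], [0, 0, 0.5]]
    - [[0, 0, 0], [0, 0, 0.5]]
    - [[0, 0, 0], [0, 0, 0.5]]
    - [[0, 0, 0], [0, 0, 0.5]]
    - [[0, 0, 0], [0, 0, 0.5]]

```text
t: 41.35
tool_pos: [408.6, -367.0, 15.1]
ee_rot: [3.142, -0.0, 2.477]
force: [0.6, -0.3, 0.3]
grip_width: 63.8
grip_force: 0.0
```

step_arm:
  steps:
    - [[0, 0, 0], [0, 0, 0]]
    - [[0, 0, 0], [0, 0, 0]]
    - [[0, 0, 0], [0, 0, 0]]
    - [[0, 0, 0], [0, 0, 0]]
    - [[0, 0, 0], [0, 0, 0]]
  jaw: 0.2

```text
t: 41.98
tool_pos: [408.6, -367.0, 15.3]
ee_rot: [-3.142, 0.0, 2.473]
force: [-1.7, 1.6, 6.1]
grip_width: 38.9
grip_force: 25.6
```

```bash
python3 -c "
from h import *
print(state()['tool_pos'],state()['ee_rot'][2])
go(570.8,154.1,150,2.472)
go(570.8,154.1,58,2.472)"
```

```text
[ 408.59984935 -367.02665858   15.26972907] 2.473183966272984
[0.2609, 0.6793, -0.1797] [-0.0, 0.0001, 0.0011]
[0.2609, 0.6793, -0.057] [-0.0, 0.0001, 0.0011]
```

step_arm:
  steps:
    - [[0, 0, -0.07], [0, 0, 0]]
    - [[0, 0, -0.15], [0, 0, 0]]
    - [[0.023, 0.06, -0.18], [0, 0, 0]]
    - [[0.05, 0.13, -0.18], [0, 0, 0]]
    - [[0.077, 0.2, -0.18], [0, 0, 0]]
    - [[0.104, 0.27, -0.18], [0, 0, 0]]
    - [[0.131, 0.34, -0.18], [0, 0, 0]]
    - [[0.157, 0.41, -0.18], [0, 0, 0]]
    - [[0.184, 0.48, -0.18], [0, 0, 0]]
    - [[0.211, 0.55, -0.18], [0, 0, 0]]
    - [[0.238, 0.62, -0.18], [0, 0, 0]]
    - [[0.2609, 0.679, -0.18], [0, 0, 0]]
    - [[0.2609, 0.679, -0.13], [0, 0, 0]]
    - [[0.2609, 0.679, -0.08], [0, 0, 0]]
    - [[0.2609, 0.679, -0.055], [0, 0, 0]]
    - [[0.2609, 0.679, -0.055], [0, 0, 0]]
    - [[0.2609, 0.679, -0.055], [0, 0, 0]]
    - [[0.2609, 0.679, -0.055], [0, 0, 0]]

```text
t: 44.22
tool_pos: [571.6, 153.9, 57.5]
ee_rot: [3.14, 0.001, 2.473]
force: [0.2, -0.5, -0.8]
grip_width: 38.6
grip_force: 25.7
```

```bash
python3 -c "
from h import *
go(570.8,154.1,50,2.472);print(state()['tool_pos'])"
```

```text
[0.001, -0.0005, 0.01] [0.0013, 0.0013, 0.0008]
[571.61587276 153.9250848   57.52064853]
```

step_arm:
  steps:
    - [[0.0003, -0.0003, 0.008], [0, 0, 0]]
    - [[0.0003, -0.0003, 0.008], [0, 0, 0]]
    - [[0.0003, -0.0003, 0.008], [0, 0, 0]]

```text
t: 44.6
tool_pos: [570.4, 153.8, 50.4]
ee_rot: [-3.142, -0.0, 2.473]
force: [-0.4, -0.3, -0.6]
grip_width: 38.7
grip_force: 25.7
```

```bash
python3 -c "
from h import *
go(570.8,154.1,37.5,2.472);print(state()['tool_pos'])"
```

```text
[-0.0002, 0.0006, 0.0172] [-0.0001, -0.0001, 0.0009]
[570.36651078 153.84243934  50.37891308]
```

step_arm:
  steps:
    - [[-0.0002, 0.0005, 0.01], [0, 0, 0]]
    - [[-0.0002, 0.0005, 0.017], [0, 0, 0]]
    - [[-0.0002, 0.0005, 0.017], [0, 0, 0]]
    - [[-0.0002, 0.0005, 0.017], [0, 0, 0]]

```text
t: 45.1
tool_pos: [570.6, 154.0, 37.3]
ee_rot: [-3.141, -0.0, 2.473]
force: [0.3, -0.0, -0.2]
grip_width: 38.7
grip_force: 25.9
```

step_arm:
  steps:
    - [[0, 0, 0], [0, 0, 0]]
    - [[0, 0, 0], [0, 0, 0]]
    - [[0, 0, 0], [0, 0, 0]]
    - [[0, 0, -0.05], [0, 0, 0]]
    - [[0, 0, -0.13], [0, 0, 0]]
    - [[0, -0.08, -0.18], [0, 0, 0]]
    - [[0, -0.16, -0.18], [0, 0, 0]]
    - [[0, -0.24, -0.18], [0, 0, 0]]
    - [[0, -0.32, -0.18], [0, 0, 0]]
    - [[0, -0.4, -0.18], [0, 0, 0]]
    - [[0, -0.46, -0.18], [0, 0, 0]]
    - [[0, -0.46, -0.18], [0, 0, 0]]
  jaw: 0.68

```text
t: 46.6
tool_pos: [355.5, -118.4, 172.9]
ee_rot: [-3.141, 0.001, 2.468]
force: [0.7, -0.2, -0.3]
grip_width: 58.0
grip_force: 0.0
```

```bash
python3 e.py; python3 - <<'E'
from h import *
T,S=Cam("top"),Cam("side")
cv2.imwrite("pics/f.png",np.vstack([cv2.resize(T.im[140:215,135:245,::-1],None,fx=4,fy=4,interpolation=cv2.INTER_CUBIC),cv2.resize(S.im[105:175,215:325,::-1],None,fx=4,fy=4,interpolation=cv2.INTER_CUBIC)]))
E
```

```text
top sample_a [([601.0, -219.0], 0.74), ([577.0, 160.0], 0.73), ([268.0, -314.0], 0.53), ([653.0, 90.0], 0.49), ([585.0, 91.0], 0.45)]
top standard [([643.0, 167.0], 0.7)]
side sample_a [([266.0, -312.0], 0.77), ([586.0, 174.0], 0.5)]
side standard [([656.0, 186.0], 0.54)]
green [([786.9, -195.2, 50.0], 228), ([637.3, 160.6, 50.0], 211), ([523.7, -664.9, 50.0], 473)]
grey [([443.6, -398.8], 78), ([337.7, -345.1], 28)]
[ 357.44906332 -115.95876938  172.59571612] 2.474737952240064
```

View pics/f.png

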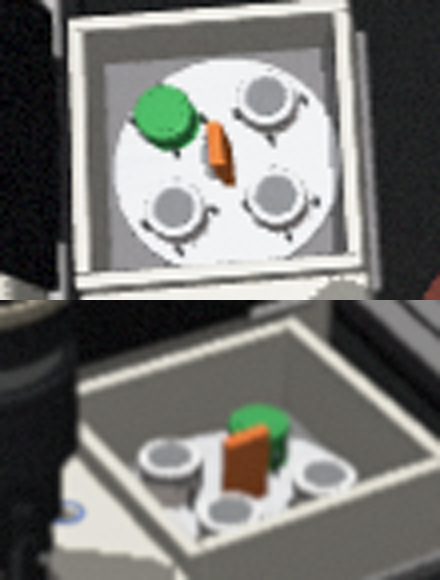

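Every cup sits level within its pins: green at (165,117), white at (268,98), (277,193) and (175,208) in the top crop. Next is the fin.

```bash
python3 -c "
from h import *
go(610.1,122.9,150,3.258)"
```

```text
[-0.0678, 0.4588, 0.03] [0.0001, -0.0002, -0.7481]
```

step_arm:
  steps:
    - [[-0.0678, 0.4588, 0.02], [0, 0, -0.748]]
    - [[-0.0678, 0.4588, 0.02], [0, 0, -0.748]]
    - [[-0.0678, 0.4588, 0.02], [0, 0, -0.748]]
    - [[-0.0678, 0.4588, 0.02], [0, 0, -0.748]]
    - [[-0.0678, 0.4588, 0.03], [0, 0, -0.748]]
    - [[-0.0678, 0.4588, 0.03], [0, 0, -0.748]]
    - [[-0.0678, 0.4588, 0.03], [0, 0, -0.748]]
    - [[-0.0678, 0.4588, 0.05], [0, 0, -0.748]]
    - [[-0.0678, 0.4588, 0.08], [0, 0, -0.748]]
    - [[-0.0678, 0.4588, 0.08], [0, 0, -0.748]]
    - [[-0.0678, 0.4588, 0.08], [0, 0, -0.748]]
  jaw: 0.42

```text
t: 48.38
tool_pos: [609.9, 121.3, 113.1]
ee_rot: [-3.142, 0.0, -3.028]
force: [-0.2, 0.6, 0.3]
grip_width: 36.2
grip_force: 0.0
```

```bash
python3 -c "
from h import *
go(610.1,122.9,65,3.258)"
```

```text
[-0.0004, 0.0021, 0.0642] [-0.0001, 0.0002, -0.0023]
```

step_arm:
  steps:
    - [[0, 0.001, 0.04], [0, 0, 0]]
    - [[0, 0.0015, 0.064], [0, 0, 0]]
    - [[0, 0.0015, 0.064], [0, 0, 0]]
    - [[0, 0.0015, 0.064], [0, 0, 0]]
    - [[0, 0.0015, 0.064], [0, 0, 0]]

```text
t: 49.0
tool_pos: [610.9, 122.9, 65.9]
ee_rot: [-3.141, 0.002, -3.027]
force: [0.0, -0.2, 0.3]
grip_width: 35.9
grip_force: 0.0
```

step_arm:
  steps:
    - [[0, 0, 0], [0, 0, 0]]
    - [[0, 0, 0], [0, 0, 0]]
    - [[0, 0, 0], [0, 0, 0]]
    - [[0, 0, 0], [0, 0, 0]]
    - [[0, 0, 0], [0, 0, 0]]
  jaw: 0
  force: 50

```text
t: 49.62
tool_pos: [610.4, 122.3, 65.3]
ee_rot: [-3.14, 0.001, -3.027]
force: [-1.5, -4.0, 5.6]
grip_width: 8.2
grip_force: 50.9
```

step_arm:
  steps:
    - [[0, 0, 0], [0, 0, -0.12]]
    - [[0, 0, 0], [0, 0, -0.25]]
    - [[0, 0, 0], [0, 0, -0.38]]
    - [[0, 0, 0], [0, 0, -0.5]]
    - [[0, 0, 0], [0, 0, -0.62]]
    - [[0, 0, 0], [0, 0, -0.75]]
    - [[0, 0, 0], [0, 0, -0.88]]
    - [[0, 0, 0], [0, 0, -1]]
    - [[0, 0, 0], [0, 0, -1]]

```text
t: 50.75
tool_pos: [609.8, 123.0, 65.3]
ee_rot: [3.141, 0.0, -1.978]
force: [-3.8, -1.8, 8.2]
grip_width: 9.1
grip_force: 51.2
```

step_arm:
  steps:
    - [[0, 0, 0], [0, 0, -0.12]]
    - [[0, 0, 0], [0, 0, -0.24]]
    - [[0, 0, 0], [0, 0, -0.36]]
    - [[0, 0, 0], [0, 0, -0.43]]
    - [[0, 0, 0], [0, 0, -0.43]]
    - [[0, 0, 0], [0, 0, -0.43]]

```text
t: 51.5
tool_pos: [609.4, 123.1, 65.3]
ee_rot: [3.141, 0.0, -1.529]
force: [-4.7, -1.0, 10.1]
grip_width: 8.7
grip_force: 51.4
```

```bash
python3 -c "
from h import *
print(state()['ee_rot'],state()['moment'],state()['tool_pos'])"
```

```text
[ 3.14082076e+00  2.68903348e-04 -1.52907872e+00] [0.00123286 1.0640428  0.11331988] [609.36391939 123.11027477  65.34748763]
```

step_arm:
  steps:
    - [[0, 0, 0], [0, 0, -0.03]]
    - [[0, 0, 0], [0, 0, -0.06]]
    - [[0, 0, 0], [0, 0, -0.06]]
    - [[0, 0, 0], [0, 0, -0.06]]

```text
t: 52.0
tool_pos: [609.4, 123.1, 65.4]
ee_rot: [3.141, 0.001, -1.468]
force: [-4.4, 0.3, 9.4]
grip_width: 8.8
grip_force: 59.5
```

```bash
python3 -c "
from h import *
print(state()['ee_rot'],state()['moment'],state()['tool_pos'])"
```

```text
[ 3.14085298e+00  6.04796077e-04 -1.46803704e+00] [ 0.08619834  1.09826741 -1.09210288] [609.38108573 123.09024658  65.37425477]
```

step_arm:
  steps:
    - [[0, 0, 0], [0, 0, 0]]
    - [[0, 0, 0], [0, 0, 0]]
    - [[0, 0, 0], [0, 0, 0]]
    - [[0, 0, -0.04], [0, 0, 0]]
    - [[0, 0, -0.1], [0, 0, 0]]
    - [[0, 0, -0.18], [0, 0, 0.2]]
    - [[0, 0, -0.26], [0, 0, 0.4]]
    - [[0, 0, -0.34], [0, 0, 0.6]]
    - [[0, 0, -0.42], [0, 0, 0.8]]
    - [[0, 0, -0.44], [0, 0, 1]]
    - [[0, 0, -0.44], [0, 0, 1]]
  jaw: 0.4
  force: 25

```text
t: 53.38
tool_pos: [610.7, 123.0, 396.4]
ee_rot: [-3.14, 0.003, -2.519]
force: [-0.3, 0.1, -1.1]
grip_width: 33.8
grip_force: 0.0
```

```bash
python3 - <<'E'
from h import *
go(602.2,288.7,392,np.pi+.0518)
T,S=Cam("top"),Cam("side")
cv2.imwrite("pics/f2.png",np.vstack([cv2.resize(T.im[140:215,135:245,::-1],None,fx=4,fy=4,interpolation=cv2.INTER_CUBIC),cv2.resize(S.im[105:175,215:325,::-1],None,fx=4,fy=4,interpolation=cv2.INTER_CUBIC)]))
E
```

```text
[-0.1197, 0.186, 0.0059] [-0.0007, 0.003, 0.5455]
```

View pics/f2.png

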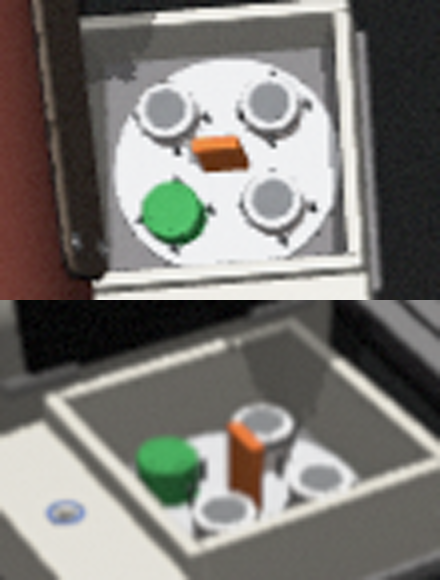

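The picture shows the carousel turned a quarter, with the fin crosswise at (220,153), the green cup at (172,212), and all cups still seated. Next I'll go back to the bar.

step_arm:
  steps:
    - [[-0.03, 0.05, 0.0], [0, 0, 0.17]]
    - [[-0.06, 0.1, 0.0], [0, 0, 0.34]]
    - [[-0.1, 0.15, 0.006], [0, 0, 0.5]]
    - [[-0.1197, 0.186, 0.006], [0, 0, 0.5455]]
    - [[-0.1197, 0.186, 0.006], [0, 0, 0.5455]]
    - [[-0.1197, 0.186, 0.006], [0, 0, 0.5455]]
  jaw: 0.32

```text
t: 54.22
tool_pos: [600.8, 288.1, 389.8]
ee_rot: [-3.141, -0.0, -3.083]
force: [-0.2, -0.0, 0.5]
grip_width: 27.4
grip_force: 0.0
```

```bash
python3 -c "
from h import *
go(602.2,288.7,306,np.pi+.0518)"; python3 fit.py | tail -1
```

```text
[-0.002, 0.0007, 0.1117] [-0.0004, -0.0005, 0.0066]
1.833 [601.7 288.7 315.8]
```

step_arm:
  steps:
    - [[-0.001, 0.0007, 0.05], [0, 0, 0]]
    - [[-0.001, 0.0007, 0.1], [0, 0, 0.006]]
    - [[-0.001, 0.0007, 0.1115], [0, 0, 0.006]]
    - [[-0.001, 0.0007, 0.1115], [0, 0, 0.006]]
    - [[-0.001, 0.0007, 0.1115], [0, 0, 0.006]]

```text
t: 54.95
tool_pos: [602.3, 289.1, 308.4]
ee_rot: [3.141, 0.003, -3.091]
force: [-1.1, 0.7, 0.3]
grip_width: 27.5
grip_force: 0.0
```

step_arm:
  steps:
    - [[0, 0, 0], [0, 0, 0]]
    - [[0, 0, 0], [0, 0, 0]]
    - [[0, 0, 0], [0, 0, 0]]
    - [[0, 0, 0], [0, 0, 0]]
    - [[0, 0, 0], [0, 0, 0]]
  jaw: 0

```text
t: 55.58
tool_pos: [602.1, 289.2, 307.9]
ee_rot: [3.141, 0.003, -3.091]
force: [-0.1, -1.5, 6.7]
grip_width: 10.7
grip_force: 24.4
```

```bash
python3 arc.py 1.833 0.0 19
```

```text
[-0.0, -0.03, -0.007] [-0.0, -0.061, -0.01] [-0.0, -0.092, -0.011] [-0.0, -0.122, -0.009] [-0.0, -0.153, -0.003] [-0.0, -0.183, 0.005] [-0.0, -0.211, 0.016] [-0.0, -0.239, 0.03] [-0.0, -0.265, 0.046] [-0.0, -0.29, 0.065] [-0.0, -0.312, 0.086] [-0.0, -0.333, 0.109] [-0.0, -0.351, 0.134] [-0.0, -0.366, 0.161] [-0.0, -0.379, 0.189] [-0.0, -0.39, 0.218] [0.0, -0.397, 0.248] [0.0, -0.402, 0.278] [0.0, -0.403, 0.309]
```

step_arm:
  steps:
    - [[0, -0.03, -0.007], [0, 0, 0]]
    - [[0, -0.061, -0.01], [0, 0, 0]]
    - [[0, -0.092, -0.011], [0, 0, 0]]
    - [[0, -0.122, -0.009], [0, 0, 0]]
    - [[0, -0.153, -0.003], [0, 0, 0]]
    - [[0, -0.183, 0.005], [0, 0, 0]]
    - [[0, -0.211, 0.016], [0, 0, 0]]
    - [[0, -0.239, 0.03], [0, 0, 0]]
    - [[0, -0.265, 0.046], [0, 0, 0]]
    - [[0, -0.29, 0.065], [0, 0, 0]]
    - [[0, -0.312, 0.086], [0, 0, 0]]
    - [[0, -0.333, 0.109], [0, 0, 0]]
    - [[0, -0.351, 0.134], [0, 0, 0]]
    - [[0, -0.366, 0.161], [0, 0, 0]]
    - [[0, -0.379, 0.189], [0, 0, 0]]
    - [[0, -0.39, 0.218], [0, 0, 0]]
    - [[0, -0.397, 0.248], [0, 0, 0]]
    - [[0, -0.402, 0.278], [0, 0, 0]]
    - [[0, -0.403, 0.306], [0, 0, 0]]
    - [[0, -0.403, 0.31], [0, 0, 0]]

```text
t: 58.08
tool_pos: [616.4, -12.8, 73.8]
ee_rot: [3.14, 0.0, -3.091]
force: [-2.7, 4.8, 24.5]
grip_width: 11.4
grip_force: 28.3
```

step_arm:
  steps:
    - [[0, 0, 0.004], [0, 0, 0]]
    - [[0, 0, 0.004], [0, 0, 0]]
    - [[0, 0, 0.004], [0, 0, 0]]

```text
t: 58.45
tool_pos: [616.7, -12.8, 73.2]
ee_rot: [3.141, 0.002, -3.091]
force: [-5.0, 4.2, 26.9]
grip_width: 10.8
grip_force: 28.9
```

step_arm:
  steps:
    - [[0, 0, -0.002], [0, 0, 0]]
    - [[0, 0, -0.002], [0, 0, 0]]
    - [[0, 0, -0.002], [0, 0, 0]]
    - [[0, 0, -0.04], [0, 0, 0]]
    - [[0, 0, -0.09], [0, 0, 0]]
    - [[0, 0, -0.09], [0, 0, 0]]
  jaw: 0.32

```text
t: 59.2
tool_pos: [618.2, -13.1, 140.9]
ee_rot: [-3.141, 0.004, -3.091]
force: [0.1, -0.1, -0.9]
grip_width: 27.5
grip_force: 0.0
```

step_arm:
  steps:
    - [[0, 0, 0], [0, 0, 0]]
    - [[0, 0, 0], [0, 0, 0]]
    - [[0, 0, 0], [0, 0, 0]]
  jaw: 0

```text
t: 59.58
tool_pos: [616.1, -12.7, 137.6]
ee_rot: [3.141, -0.002, -3.091]
force: [-0.1, 0.2, 0.3]
grip_width: 0.1
grip_force: 0.0
```

```bash
python3 -c "
from h import *
go(617.3,-13,95,np.pi+.0518);print(state()['tool_pos'])"
```

```text
[-0.0017, -0.0005, 0.0568] [0.0003, -0.0015, -0.0015]
[616.06304974 -12.70448255 137.58707852]
```

step_arm:
  steps:
    - [[-0.001, 0, 0.03], [0, 0, 0]]
    - [[-0.001, 0, 0.05], [0, 0, 0]]
    - [[-0.001, 0, 0.057], [0, 0, 0]]
    - [[-0.001, 0, 0.059], [0, 0, 0]]
    - [[-0.001, 0, 0.059], [0, 0, 0]]

```text
t: 60.2
tool_pos: [616.9, -12.7, 97.3]
ee_rot: [-3.141, 0.001, -3.091]
force: [-12.6, 1.3, 34.0]
grip_width: 0.3
grip_force: 17.0
```

step_arm:
  steps:
    - [[0, 0, -0.05], [0, 0, 0]]
    - [[0, 0, -0.12], [0, 0, 0]]
    - [[0.06, 0, -0.15], [0, 0, 0]]
    - [[0.13, 0, -0.15], [0, 0, 0]]
    - [[0.2, 0, -0.15], [0, 0, 0]]
    - [[0.2, 0, -0.15], [0, 0, 0]]

```text
t: 60.95
tool_pos: [463.6, -19.8, 206.4]
ee_rot: [3.141, -0.003, -3.092]
force: [0.5, 0.0, -0.3]
grip_width: -0.2
grip_force: 0.0
```

```bash
python3 - <<'E'
from h import *
T,S=Cam("top"),Cam("side")
print("look-alike",tri(T,[323.7,153],S,[386.6,226]))
def blob(C,l,t,w,h):
    p=C.im[t:t+h,l:l+w].astype(int); r,g,b=p[...,0],p[...,1],p[...,2]
    m=(b>r+40)&(b>g+25); n,lab,st,ce=cv2.connectedComponentsWithStats(m.astype(np.uint8))
    return [((ce[i]+[l,t]).round(1).tolist(),(st[i,:4]+[l,t,0,0]).tolist(),int(st[i,4])) for i in range(1,n) if st[i,4]>8]
for C,box in ((T,(300,160,35,40)),(S,(320,205,45,50))): 
    for q in blob(C,*box): print(q, C.onz(q[0],75).round(1))
for C,box in ((T,(184,214,16,16)),(S,(222,150,18,16))):
    l,t,w,h=box;p=C.im[t:t+h,l:l+w].astype(int);m=(p[...,2]>p[...,0]+25);y,x=np.nonzero(m);u=[(x.min()+x.max())/2+l,(y.min()+y.max())/2+t];print("port",[x.mean()+l,y.mean()+t],u,len(x),C.onz([x.mean()+l,y.mean()+t],60))
# model projections of the handle for candidates
for P in ((587,-216),(590,-215),(592,-218)): print(P,T.proj([*P,95]).round(1),T.proj([*P,45]).round(1),S.proj([*P,95]).round(1),S.proj([*P,45]).round(1))
cv2.imwrite("pics/p.png",np.hstack([cv2.resize(T.im[135:210,290:340,::-1],(400,600),interpolation=cv2.INTER_CUBIC),cv2.resize(S.im[195:270,320:370,::-1],(400,600),interpolation=cv2.INTER_CUBIC)]))
print(state()["tool_pos"])
E
```

```text
look-alike (array([ 671.31622566, -246.89071845,   61.39291116]), np.float64(0.8646916314547468))
([314.6, 179.4], [312, 175, 7, 10], 58) [ 589.6 -216.3   75. ]
([344.4, 224.1], [340, 215, 11, 20], 155) [ 588.8 -213.2   75. ]Traceback (most recent call last):
  File "<stdin>", line 11, in <module>
    return umr_minimum(a, axis, None, out, keepdims, initial, where)
ValueError: zero-size array to reduction operation minimum which has no identity
```

```bash
python3 - <<'E'
from h import *
go(589,-215.5,160,3.193+0-np.pi/3)
T=Cam("top"); l,t,w,h=184,214,16,16
p=T.im[t:t+h,l:l+w].astype(int); d=p[...,2]-p[...,0]; print(d.max())
m=d>0.5*d.max(); y,x=np.nonzero(m); print("port T",T.onz([x.mean()+l,y.mean()+t],60),len(x))
cv2.imwrite("pics/p.png",np.hstack([cv2.resize(T.im[135:210,290:340,::-1],(400,600),interpolation=cv2.INTER_CUBIC),cv2.resize(T.im[200:237,176:201,::-1],(400,600),interpolation=cv2.INTER_CUBIC)]))
E
```

```text
[-0.148, -0.2679, 0.0631] [0.0004, 0.0013, 0.9986]
-58
port T [nan nan nan] 0<stdin>:5: RuntimeWarning: Mean of empty slice.
  ret = ret.dtype.type(ret / rcount)
```

View pics/p.png

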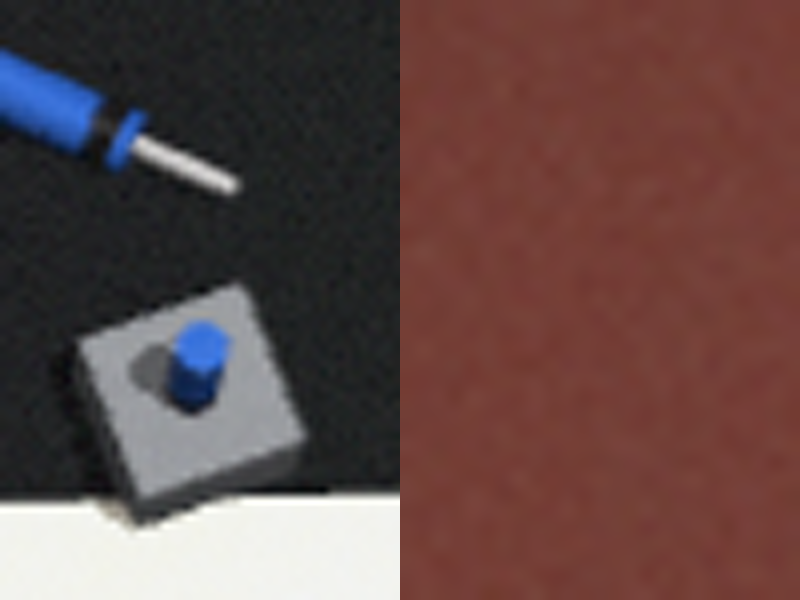

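The park block and probe are clear, with the handle top at (204,340) in the crop. The decoy probe now lies flat at the top left, out of the way.

```bash
python3 - <<'E'
from h import *
T=Cam("top"); print(T.onz([315.06,177.06],95),T.onz([(195.5)/8-.5+290,401/8-.5+135],45))
go(588.5,-216,160,3.193-np.pi/3)
E
```

```text
[ 589.93443642 -216.06723112   95.        ] [ 583.8826107  -216.44508258   45.        ]
[-0.1461, -0.2685, 0.0628] [0.0004, 0.0012, 0.9989]
```

step_arm:
  steps:
    - [[-0.1475, -0.2685, 0.0], [0, 0, 1]]
    - [[-0.1475, -0.2685, 0.0], [0, 0, 1]]
    - [[-0.1475, -0.2685, 0.0], [0, 0, 1]]
    - [[-0.1475, -0.2685, 0.0], [0, 0, 1]]
    - [[-0.1475, -0.2685, 0.03], [0, 0, 1]]
    - [[-0.1475, -0.2685, 0.06], [0, 0, 1]]
    - [[-0.1475, -0.2685, 0.06], [0, 0, 1]]
    - [[-0.1475, -0.2685, 0.06], [0, 0, 1]]
  jaw: 0.5

```text
t: 62.15
tool_pos: [588.9, -216.0, 162.3]
ee_rot: [3.141, 0.001, 2.147]
force: [-0.1, -0.5, -0.3]
grip_width: 42.5
grip_force: 0.0
```

```bash
python3 - <<'E'
from h import *
go(589.5,-216,66,3.193-np.pi/2)
E
```

```text
[-0.0003, 0.0006, 0.1284] [0.0005, 0.0005, 0.5015]
```

step_arm:
  steps:
    - [[0, 0.0006, 0.02], [0, 0, 0.5]]
    - [[0, 0.0006, 0.03], [0, 0, 0.5]]
    - [[0, 0.0006, 0.04], [0, 0, 0.5]]
    - [[0, 0.0006, 0.08], [0, 0, 0.5]]
    - [[0, 0.0006, 0.125], [0, 0, 0.5]]
    - [[0, 0.0006, 0.128], [0, 0, 0.5]]
    - [[0, 0.0006, 0.128], [0, 0, 0.5]]
    - [[0, 0.0006, 0.128], [0, 0, 0.5]]

```text
t: 63.15
tool_pos: [589.7, -216.1, 67.6]
ee_rot: [3.139, 0.001, 1.622]
force: [-0.1, -0.2, -0.7]
grip_width: 42.6
grip_force: 0.0
```

step_arm:
  steps:
    - [[0, 0, 0], [0, 0, 0]]
    - [[0, 0, 0], [0, 0, 0]]
    - [[0, 0, 0], [0, 0, 0]]
    - [[0, 0, 0], [0, 0, 0]]
    - [[0, 0, 0], [0, 0, 0]]
  jaw: 0
  force: 20

```text
t: 63.78
tool_pos: [589.0, -215.8, 66.7]
ee_rot: [3.14, 0.001, 1.621]
force: [-0.6, 0.5, 7.3]
grip_width: 17.4
grip_force: 21.1
```

step_arm:
  steps:
    - [[0, 0, 0], [0, 0, 0]]
    - [[0, 0, 0], [0, 0, 0]]
    - [[0, 0, 0], [0, 0, 0]]
    - [[0, 0, 0], [0, 0, -1]]
    - [[0, 0, 0], [0, 0, -1]]
    - [[0, 0, 0], [0, 0, -1]]
    - [[0, 0, 0], [0, 0, -1]]
    - [[0, 0, 0], [0, 0, -1]]
    - [[0, 0, 0], [0, 0, -1]]
    - [[0, 0, 0], [0, 0, -1]]
  jaw: 0.5

```text
t: 65.03
tool_pos: [588.5, -215.5, 65.6]
ee_rot: [3.142, -0.0, 2.667]
force: [-1.1, 0.0, 0.0]
grip_width: 42.7
grip_force: 0.0
```

step_arm:
  steps:
    - [[0, 0, 0], [0, 0, -0.5]]
    - [[0, 0, 0], [0, 0, -0.5]]
    - [[0, 0, 0], [0, 0, -0.5]]
    - [[0, 0, 0], [0, 0, -0.5]]
    - [[0, 0, 0], [0, 0, -0.5]]

```text
t: 65.65
tool_pos: [588.5, -215.6, 65.7]
ee_rot: [3.142, -0.0, -3.096]
force: [-0.9, -0.3, -0.1]
grip_width: 42.6
grip_force: 0.0
```

step_arm:
  steps:
    - [[0, 0, 0], [0, 0, 0]]
    - [[0, 0, 0], [0, 0, 0]]
    - [[0, 0, 0], [0, 0, 0]]
    - [[0, 0, 0], [0, 0, 0]]
    - [[0, 0, 0], [0, 0, 0]]
  jaw: 0
  force: 40

```text
t: 66.28
tool_pos: [588.5, -215.6, 65.8]
ee_rot: [-3.142, 0.0, -3.091]
force: [-0.7, -0.1, 1.6]
grip_width: 17.1
grip_force: 38.9
```

```bash
python3 - <<'E'
from h import *
print(state()['tool_pos'])
x,y,_=state()['tool_pos']
go(x,y,170,3.193)
go(482.9,116.5,170,3.193)
E
```

```text
[ 588.53171903 -215.5779973    65.82597062]
[-0.0, -0.0, -0.1389] [-0.0001, 0.0, -0.0012]
[0.1185, 0.4493, -0.1389] [-0.0001, 0.0, -0.0012]
```

step_arm:
  steps:
    - [[0, 0, -0.04], [0, 0, 0]]
    - [[0, 0, -0.1], [0, 0, 0]]
    - [[0, 0, -0.139], [0, 0, 0]]
    - [[0.013, 0.05, -0.139], [0, 0, 0]]
    - [[0.032, 0.12, -0.139], [0, 0, 0]]
    - [[0.05, 0.19, -0.139], [0, 0, 0]]
    - [[0.069, 0.26, -0.139], [0, 0, 0]]
    - [[0.087, 0.33, -0.139], [0, 0, 0]]
    - [[0.106, 0.4, -0.139], [0, 0, 0]]
    - [[0.1185, 0.4493, -0.139], [0, 0, 0]]
    - [[0.1185, 0.4493, -0.12], [0, 0, 0]]
    - [[0.1185, 0.4493, -0.09], [0, 0, 0]]
    - [[0.1185, 0.4493, -0.09], [0, 0, 0]]
    - [[0.1185, 0.4493, -0.09], [0, 0, 0]]
    - [[0.1185, 0.4493, -0.09], [0, 0, 0]]

```text
t: 68.15
tool_pos: [483.5, 116.2, 133.9]
ee_rot: [3.142, 0.001, -3.092]
force: [0.3, 0.5, -0.1]
grip_width: 16.9
grip_force: 39.2
```

```bash
python3 - <<'E'
from h import *
S=Cam("side");T=Cam("top")
go(482.9,116.5,116,3.193);print(state()['tool_pos'],state()['ee_rot'])
x,y,z=state()['tool_pos']
print(S.proj([[x,y,z-50.8],[482.9,116.5,60]]))
cv2.imwrite("pics/q.png",np.hstack([cv2.resize(S.im[105:180,205:255,::-1],(400,600),interpolation=cv2.INTER_CUBIC),cv2.resize(T.im[185:260,165:215,::-1],(400,600),interpolation=cv2.INTER_CUBIC)]))
E
```

```text
[0.0006, 0.0002, 0.0238] [-0.0, 0.0009, -0.0014]
[483.3069728  116.34704644 133.81452879] [-3.14157446e+00  9.82350167e-04 -3.09166510e+00]
[[230.85957232 149.96931528]
 [231.14240172 157.75656989]]
```

View pics/q.png

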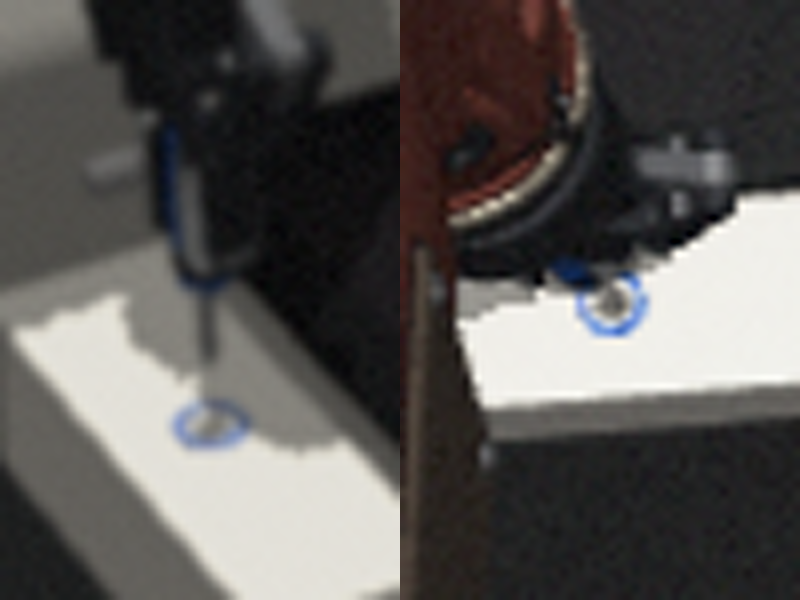

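The ring centre is at (212,425) in the side crop, within 0.1 px of prediction. The pin tip is at (207,362), almost directly above it. I'll insert now.

```bash
python3 - <<'E'
from h import *
go(483.3,116.2,112,3.193)
E
```

```text
[0.0, -0.0002, 0.0291] [-0.0, 0.0009, -0.0014]
```

step_arm:
  steps:
    - [[0.0002, -0.0001, 0.015], [0, 0, 0]]
    - [[0.0002, -0.0001, 0.027], [0, 0, 0]]
    - [[0.0002, -0.0001, 0.034], [0, 0, 0]]
    - [[0.0002, -0.0001, 0.04], [0, 0, 0]]
    - [[0.0002, -0.0001, 0.04], [0, 0, 0]]

```text
t: 68.88
tool_pos: [482.5, 116.4, 102.9]
ee_rot: [-3.142, -0.001, -3.091]
force: [0.2, -0.4, -0.3]
grip_width: 17.0
grip_force: 39.2
```

step_arm:
  steps:
    - [[-0.0006, 0, 0.012], [0, 0, 0]]
    - [[-0.0006, 0, 0.024], [0, 0, 0]]
    - [[-0.0006, 0, 0.03], [0, 0, 0]]
    - [[-0.0006, 0, 0.033], [0, 0, 0]]
    - [[-0.0006, 0, 0.035], [0, 0, 0]]
    - [[-0.0006, 0, 0.035], [0, 0, 0]]

```text
t: 69.62
tool_pos: [484.2, 116.6, 79.4]
ee_rot: [-3.142, 0.003, -3.091]
force: [-8.7, -0.9, 34.4]
grip_width: 16.6
grip_force: 42.7
```

step_arm:
  steps:
    - [[0.0006, 0, -0.004], [0, 0, 0]]
    - [[0.0006, 0, -0.004], [0, 0, 0]]

```text
t: 69.88
tool_pos: [482.8, 116.4, 80.0]
ee_rot: [3.142, 0.0, -3.091]
force: [0.0, -0.8, -0.7]
grip_width: 17.0
grip_force: 39.3
```

step_arm:
  steps:
    - [[0, 0, 0], [0, 0, 0]]
    - [[0, 0, 0], [0, 0, 0]]
    - [[0, 0, 0], [0, 0, 0]]
    - [[0, 0, -0.04], [0, 0, 0]]
    - [[0, 0, -0.12], [0, 0, 0]]
    - [[0, 0, -0.2], [0, 0, 0]]
    - [[0.05, -0.05, -0.22], [0, 0, 0]]
    - [[0.1, -0.12, -0.22], [0, 0, 0]]
    - [[0.15, -0.2, -0.22], [0, 0, 0]]
    - [[0.15, -0.28, -0.22], [0, 0, 0]]
    - [[0.15, -0.32, -0.22], [0, 0, 0]]
    - [[0.15, -0.32, -0.22], [0, 0, 0]]
  jaw: 0.45

```text
t: 71.38
tool_pos: [382.4, -131.0, 245.0]
ee_rot: [-3.141, 0.0, -3.095]
force: [0.3, 1.0, -0.6]
grip_width: 38.3
grip_force: 0.0
```

```bash
python3 - <<'E'
from h import *
S=Cam("side");T=Cam("top")
print(S.proj([[483,116.3,60],[483,116.3,110]]),T.proj([[483,116.3,60],[483,116.3,110]]))
# expected bar ends with the cover shut
R=Ro.from_euler("z",.0518); B=R.apply([[-40,-135,84],[40,-135,84]])+[610.2,122.6,0]; print("bar",S.proj(B).round(1).tolist())
o=S.im.astype(int); m=(o[...,0]>150)&(o[...,0]>o[...,2]+80)&(o[...,1]<160); m[:120]=0;m[200:]=0;m[:,:260]=0;m[:,345:]=0; y,x=np.nonzero(m); print(x.min(),x.max(),y[x==x.min()],y[x==x.max()])
cv2.imwrite("pics/z.png",np.vstack([cv2.resize(S.im[80:235,160:360,::-1],(800,620),interpolation=cv2.INTER_CUBIC)[:600]]))
cv2.imwrite("pics/z2.png",cv2.resize(T.im[::,:,::-1],(784,588)))
E
```

```text
[[231.21418401 157.78963652]
 [230.18885451 140.62786384]] [[191.01465572 222.5276467 ]
 [187.754577   218.41743593]]
bar [[291.9, 168.7], [320.8, 158.2]]
283 322 [159 160] [157 158]
```

View pics/z.png

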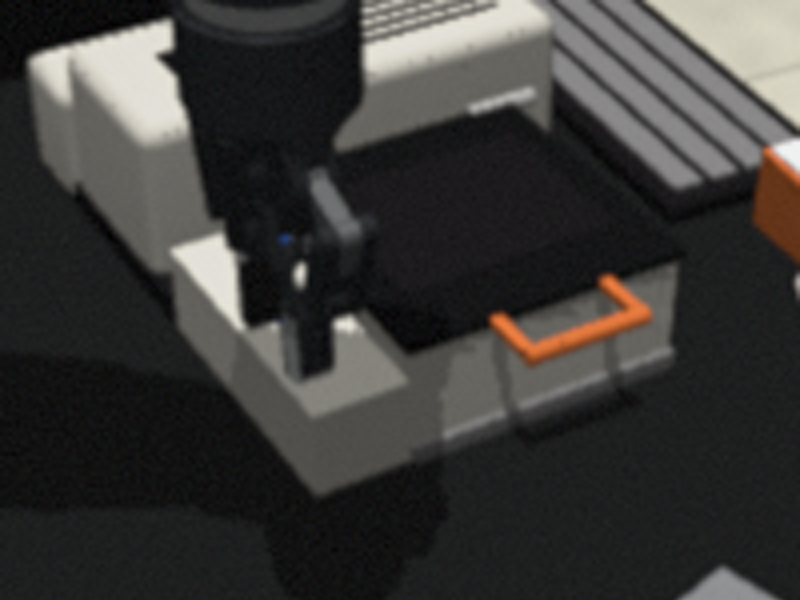

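View pics/z2.png

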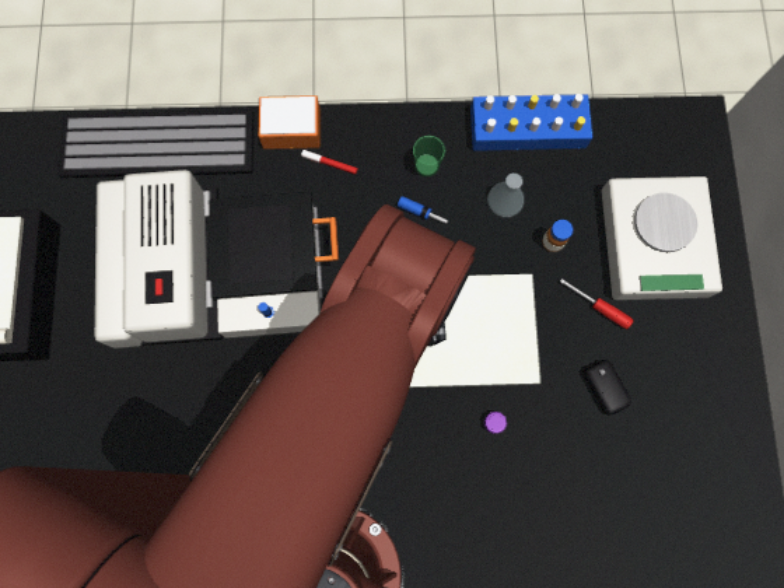

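The probe's handle is upright in the port, with its top at (264,308) matching the predicted home position. The bar matches the shut cover, and the flask and bottle haven't moved. I'll hand the job in.

```bash
python3 -c "
from plant import *
print(job_done())"
```

```text
the job is handed in; nothing more can be done
None
```

I finished the job and handed it in at about 71 s of the 208 s allowed: cover opened, four cups in their wells, carousel turned to its stop, cover shut, and the probe home in the port, with the flask and bottle untouched; no verdict came back.

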